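# Clamp the fallen sample bottles in the shaker and start it

### The arm

A 6-joint arm with a two-finger parallel gripper is mounted at the origin on the work surface. World frame = base frame: x ahead of the robot, y to its left, z up, the work surface at z = 0. Lengths are in m, angles in degrees, forces in N, time in s.
With the tool pointing down it reaches from about 0.375 to 0.9 m from the base axis. Payload 3.1 kg.
Tool frame: the origin (TCP) lies at the very end of the fingers, on their centre line; the grasp point (between the pads) lies 19 mm behind it (grip_point_offset is the distance from the TCP to the grasp point, in m); y points along the fingers, x is the direction in which the jaws open and shut, and the axes are right-handed (so a half turn about y gives the same grasp; the last joint's range is limited). The gripper opens to 87 mm and grips with 3 to 60 N. Pads are 19 mm wide; open, the fingers measure 117 mm over their backs; the gripper's body (75 mm by 190 mm) begins 51 mm behind the grasp point.
Start: joints at [-10.227, 30.224, 82.088, -0, 67.689, -10.227], TCP at [0.625, 0, 0.223] pointing down, gripper open.
Joint ranges: [-176.69, 176.69], [-43.24, 126.21], [12.49, 139.97], [-82, 262], [0, 151.66], [-163.58, 163.58]. Speed limits (degrees/s): [159.86, 159.86, 180, 180, 180, 180].

### API

Orientations are given as a 3x3 rotation matrix whose columns are the frame's x, y, z axes.
In Python, from rig import * gives the robot as it stands.
- The arm moves only by the tool send_rows, never from a script. Its argument "moves" is text: rows parted by semicolons, each of 5 numbers parted by spaces: the finger opening in mm, from 0 to 87, then the shift along the tool's x, y, z in mm, then the turn about the tool's y in degrees. In form: fingers dx dy dz yaw; .... A call has 1 to 20 rows; each row shifts and turns the commanded pose from where the row before left it, along the tool's axes as they then stand; what a row does not reach is not made up. A row lasts 1/12 s, in which the tool goes at most 41.7 mm and 7.16 degrees, less where a joint would pass 70% of its speed; a pose out of reach is approached as far as the arm can. A call is refused whole if a number of a shift passes 41.7 or a number of a turn 7.16, either way. A call with a gripper value outside its range is refused whole. The fingers move at their own pace and stop on an object; the grip force is fixed at half the most. Time passes only in rows, so rows that do not move let the fingers close. It gives the time, the measured TCP pose, the force and the opening at its end, in the units of the state.
- read_state(): the state, without advancing time (a new reading comes with each control period).
- capture(name): name is "scene" or "side" or "wrist"; returns a dict with "image" (400x640x3 uint8, blue, green, red), "z_map" (400x640 float32, m along the optical axis (not along the pixel's ray), 0 where there is no reading), "mtx" (3x3 intrinsics, pixels), "distortion" ([k1, k2, p1, p2, k3] as OpenCV has them; the pictures are not rectified), "origin" and "rotation" of the camera in the world; the wrist camera has in their place "tool_from_camera" (4x4, takes a point from camera to tool coordinates, whose origin is the TCP and whose axes are the tool frame's). Camera axes: x right, y up, looking along -z (the intrinsics and any distortion apply to the point x, -y, -z); pixel columns grow to the right and rows downward; lengths in m; the calibration is good to about 2 mm. A picture is of the moment at which its call begins: read the wrist's pose just before it.
- hand_in(): hands the job in, once; it reports no verdict.
Trained networks look in a picture, given as the dict that the camera call returned (one of the last four; its "shot" number tells which), for a name from the list of things; names that differ only in an ending like _2 or _b are one class to them, and where a whole thing is asked for, a point or a joint stands for the part that bears it (a point fixed in the world has none). Each returns a list of dicts, best first, with "p" (0 to 1); they miss things now and then, are a little off and sometimes report something else, mostly with a low value. They report only what shows in the picture. A call takes as long as a camera call. They do not tell look-alikes from the thing itself.
- search_frame(picture, name): "bbox" ([left, top, right, bottom] in pixels, round what is visible of it).
- masks_of(picture, name): "region" (400x640 bool, what is visible of it) and "bbox" ([left, top, right, bottom] in pixels, round what is visible of it).
- mark_of(picture, name): "pixel" ([row, column] in pixels: a listed point, or the origin of a listed thing).
The state is a dict: "time_s": time; "joint_positions": joint angles; "qvel": joint speeds; "tau": joint torques, N m; "position": TCP position; "tcp_rot": TCP orientation; "force": force on the tool from outside, world axes, zero at the start; "moment": the same for the moment, N m; "opening": opening from 0.0 (shut) to 1.0 (fully open).
Only numpy, scipy, OpenCV 4.12 (cv2) and the standard library are available. Lean on these libraries where they do the work, as an engineer would, in place of code of your own. Each camera call takes 0.05 s, during which the arm holds its last target. There are 200 camera calls.

### The job

The square sample bottles have fallen over on the bench: stand every one of them upright on the shaker's platform, between the two jaws of its clamp. Then work the ratchet handle back and forth to tighten the clamp until its spindle will turn no further and the jaws hold all the bottles, and after that switch the shaker on with its toggle. Do not knock over or shift the other things on the bench.

Things in the scene. Friction and masses are not known exactly. Their poses are not given: they have to be found in the camera images.
- bottle1_mid (a point): Centre of a square sample bottle, half-way up on its axis; own z from base to cap, x and y square to its flat faces. Off-white, 134 mm tall: square body 60 x 60 x 108 mm with a paper label, then a round grey cap 34 mm across. Base 67 mm below this point, top of the square body 41 mm above it. About 250 g, bottom-heavy. Starts lying on a flat face, cap roughly towards the robot. It may be absent.
- bottle1: The same bottle as bottle1_mid, with the same origin and axes.
- bottle2_mid (a point): Centre of another square sample bottle, just like bottle1. It may be absent.
- bottle2: The same bottle as bottle2_mid, with the same origin and axes.
- bottle3_mid (a point): Centre of another square sample bottle, just like bottle1. It may be absent.
- bottle3: The same bottle as bottle3_mid, with the same origin and axes.
- bed (a point): Point on the platform's rubber mat, 60 mm above the bench, midway along the jaws, under the axis of a bottle that stands against the fixed jaw. x towards the fixed jaw (its face at x = +30 mm), y along the jaws (-155 to +155 mm), z up. The faces of the moving jaw's rubber pads are at x = -48 mm with the spindle slack and come 3.82 mm closer per rad of spindle. Flat faces of bottles go to the jaws.
- jaw: The moving jaw, an aluminium bar 310 mm long with a row of six rubber pads (50 x 36 mm) on its face, origin at its centre. Each pad is sprung and gives up to 8 mm (about 1 N per mm); they meet the bottles about 1.3 rad before the spindle's end stop.
- spindle (a joint): Angle (rad) of the screw spindle that drives the moving jaw: 0 slack, growing as it tightens, 6.0 at its end stop, where it turns no further. Starts between 0 and 1; stays where it is left. Its axis is level, along the bed's x, at the bed's y = 0 and 24 mm above the mat. A ratchet wheel of 18 teeth is on its front end.
- ratchet (a joint): Angle (rad) of the ratchet handle, which swings about the spindle's axis in front of the jaws: 0 upright, positive when its top leans to the robot's right (bed's -y); stops at -0.6 and +0.6. Swung towards positive it turns the spindle tighter (about 4 N at the grip); swung back it clicks over the teeth and the spindle stays. A full swing there and back gains 0.7 rad. It stays where it is left.
- grip (a point): Middle of the ratchet handle's black round grip, 108 mm from the spindle's axis along the handle (own z points outwards). The grip is 26 mm across and 48 mm long (82 to 130 mm from the spindle's axis), on a flat steel bar 18 mm wide. With the handle upright it is 157 mm in front of the bed point (its -x) and 192 mm above the bench.
- switch (a joint): Angle (rad) of the shaker's toggle switch: 0 = off, leaning to the robot; 1.0 = on, leaning away, towards the jaws. It stays where it is left; about 1.5 N at its ball moves it.
- switch_tip (a point): Centre of the toggle switch's black ball, 26 mm across, on a thin steel lever 50 mm long. Its pivot is on the front deck of the shaker, at the left: 160 mm in front of the bed point, 172 mm to its left, 67 mm above the bench. The ball is 111 mm above the bench at either end of its swing, 117 mm half-way.
- amber: A round brown bottle with a black cap, 62 mm across, 165 mm tall, standing beyond the fallen bottles; not part of the job. Origin at the centre of its underside.
- jar: A squat white round jar, 72 mm across, 85 mm tall; not part of the job. Origin at the centre of its underside.
- sanitiser: A clear pump bottle with green contents, 66 mm across, 190 mm tall, standing beyond the fallen bottles near the shaker; not part of the job. Origin at the centre of its underside.
- shaker: Low white bottle shaker fixed to the bench, 315 mm deep and 400 mm wide, front to the robot. On its platform is a clamp of two upright parallel jaws 310 mm long, closed off by end plates,, reaching 42 mm above the platform's mat: a fixed jaw at the back and a moving jaw nearer the front. Three bottles fit side by side between them. Origin under the machine, x to its back, y to the robot's left.
Not all that is in view belongs to the job. Leave any purple look-alike of the bottle1 alone. Leave any blue or purple look-alike of the bottle3 alone.

How it is judged:
By the outcome, as a careful person would: the job done as asked, in the order asked, and still so for the second after the job is handed in, with the robot touching nothing.
Of bottle1, bottle2, bottle3 only 2 to 3 are there at a start; the rules pass over those that are not, and their reading is None.
At some moment in a run one of bottle1, bottle2, bottle3 may be knocked a few centimetres aside while the robot is not near it.
It also fails if it takes over 210 s, if anything falls off the work surface, if the arm or the gripper's body presses on something with over 40 N, if the wrist force passes 120 N, or if a joint passes its speed limit or range.

## Working session

There is one attempt and no reset: what is moved stays moved. The work goes in short steps, Python scripts to look and compute and a tool call to move; the robot and the scene stay as the last step left them, time stands still between calls to the robot, and variables do not carry over. Pictures are saved under pics/ and viewed, about 12 in all and at most 16, crops included, and the job is handed in when it is done.

Besides the shell and the picture viewer there is one more tool, called after "Request:" as name(argument=value, ...) on one line, values as JSON. send_rows: Moves the arm, as the interface text tells. Its arguments: {"type":"object","properties":{"moves":{"type":"string"}},"required":["moves"]}

```bash
ls; mkdir -p pics; cat > h.py <<'E'
from rig import *
import numpy as np, cv2
def pose():
    s=read_state(); return np.array(s["position"]),np.array(s["tcp_rot"])
def cam(name):
    p,R=pose(); c=capture(name)
    if "origin" in c: o,Rc=np.array(c["origin"]),np.array(c["rotation"])
    else:
        T=np.array(c["tool_from_camera"]); o=p+R@T[:3,3]; Rc=R@T[:3,:3]
    c["o"],c["R"]=o,Rc
    return c
def ray(c,rc):
    u=cv2.undistortPoints(np.array([[[rc[1],rc[0]]]],float),np.array(c["mtx"]),np.array(c["distortion"]))[0,0]
    return c["R"]@np.array([u[0],-u[1],-1.])
def at_z(c,rc,z):
    d=ray(c,rc); return c["o"]+d*(z-c["o"][2])/d[2]
def at_depth(c,rc):
    return c["o"]+ray(c,rc)*c["z_map"][int(rc[0]),int(rc[1])]
def cloud(c,m):
    ij=np.argwhere(m&(c["z_map"]>0)); 
    u=cv2.undistortPoints(ij[:,None,::-1].astype(float),np.array(c["mtx"]),np.array(c["distortion"]))[:,0]
    d=np.c_[u[:,0],-u[:,1],-np.ones(len(u))]*c["z_map"][ij[:,0],ij[:,1]][:,None]
    return c["o"]+d@c["R"].T
def save(c,n): cv2.imwrite(f"pics/{n}.png",c["image"])
E
python3 - <<'E'
from h import *
np.set_printoptions(precision=4,suppress=True)
s=read_state(); print(s)
for n in ["scene","side"]:
    c=cam(n); save(c,n); print(n,c["o"],c["R"].tolist())
    for t in ["bottle1","bottle1_mid","bed","jaw","grip","switch_tip","amber","jar","sanitiser","shaker"]:
        for r in mark_of(c,t)[:5]:
            if r["p"]>.15: print(n,t,round(r["p"],2),np.round(r["pixel"]),at_depth(c,r["pixel"]))
E
```

```text
pics
{'time_s': 0.0, 'joint_positions': array([-10.2256,  30.278 ,  82.1583,  -0.0014,  67.6877, -10.227 ]), 'qvel': array([ 0.0011, -0.004 , -0.0104,  0.0781,  0.0859,  0.0068]), 'tau': array([ -0.0005, -44.0045, -17.6594,   0.0633,   0.0583,  -0.0002]), 'position': array([0.6243, 0.0002, 0.2216]), 'tcp_rot': array([[ 1.    , -0.0021, -0.    ],
       [ 0.    ,  0.0004,  1.    ],
       [-0.0021, -1.    ,  0.0004]]), 'force': array([-0.441 , -0.7998, -0.5792]), 'moment': array([0.0456, 0.0351, 0.024 ]), 'opening': 0.998547979349984}
scene [ 1.0127 -0.7011  0.8567] [[0.8396809102754658, -0.31722707909883646, 0.44079808212534877], [0.5430528105899014, 0.4823214929764945, -0.6873569831778346], [0.0054418589998188206, 0.816537174719771, 0.5772672071677726]]
scene bottle1 0.82 [239. 340.] [0.5639 0.1105 0.0553]
scene bottle1 0.65 [178. 282.] [0.204  0.2845 0.0599]
scene bottle1 0.6 [219. 371.] [0.6009 0.2475 0.0592]
scene bottle1 0.6 [206. 284.] [0.3191 0.1466 0.0622]
scene bottle1 0.58 [187. 347.] [ 0.6404 -0.0045  0.3372]
scene bottle1_mid 0.95 [236. 338.] [0.5541 0.1141 0.0583]
scene 
[... 1081 characters left out ...]
]
side bottle1 0.66 [341. 282.] [0.2781 0.553  0.0592]
side bottle1_mid 0.94 [213. 296.] [0.5364 0.1732 0.0495]
side bottle1_mid 0.78 [228. 265.] [0.5604 0.2922 0.061 ]
side bottle1_mid 0.55 [250. 361.] [0.2776 0.19   0.0574]
side bed 0.66 [141. 353.] [ 0.5991 -0.2668  0.0589]
side jaw 0.77 [145. 369.] [ 0.523  -0.2585  0.0743]
side grip 0.61 [280. 274.] [0.4131 0.4229 0.0577]
side switch_tip 0.56 [170. 367.] [ 0.4283 -0.0813  0.1147]
side amber 0.84 [207. 241.] [0.7058 0.2506 0.0394]
side jar 0.97 [273. 216.] [0.569  0.4962 0.0454]
side sanitiser 0.84 [185. 275.] [0.6947 0.0935 0.0313]
side shaker 0.92 [153. 357.] [ 0.5308 -0.1863  0.0782]
side shaker 0.68 [272. 218.] [0.5658 0.4888 0.0453]
```

View pics/scene.png

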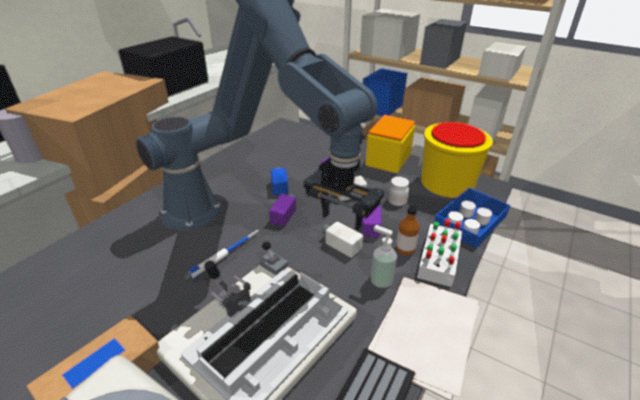

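View pics/side.png

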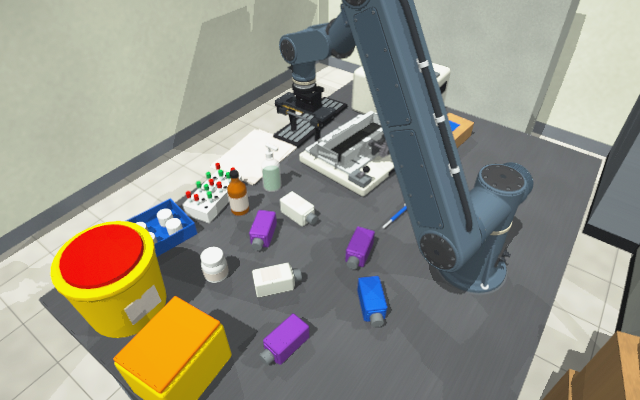

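The scene shows the shaker at (320,260), a white bottle at (238,343), and the amber, sanitiser and jar beyond it. The side view shows two off-white bottles at (208,297) and (280,275); the purple and blue ones are look-alikes. So two bottles are present.

```bash
cat >> h.py <<'E'
def bottle_fit(c,rc,name="bottle1"):
    """off-white bottle near pixel rc: rect fit of top-face points (z 50..70mm)"""
    best=None
    for r in masks_of(c,name):
        m=r["region"]
        if m[max(0,int(rc[0])-2):int(rc[0])+3,max(0,int(rc[1])-2):int(rc[1])+3].any(): best=m;break
    if best is None: return None
    P=cloud(c,best); T=P[(P[:,2]>.052)&(P[:,2]<.07)]
    rect=cv2.minAreaRect((T[:,:2]*1000).astype(np.float32))
    L=P[(P[:,2]>.015)&(P[:,2]<.05)]
    return rect,cv2.boxPoints(rect),np.median(T[:,2]),P.mean(0),len(T)
E
python3 - <<'E'
from h import *
np.set_printoptions(precision=4,suppress=True)
c=cam("side")
for rc in [(208,297),(280,272)]:
    print(bottle_fit(c,rc))
m=np.zeros((400,640),bool); m[100:200,290:410]=1
P=cloud(c,m)
for lo,hi in [(.09,.115),(.055,.065)]:
    T=P[(P[:,2]>lo)&(P[:,2]<hi)&(P[:,1]<-.03)]; print(len(T),T.min(0),T.max(0))
c2=cam("scene"); r=masks_of(c2,"jaw"); 
for k in r[:2]:
    Q=cloud(c2,k["region"]);Q=Q[(Q[:,2]>.09)&(Q[:,2]<.11)]
    rect=cv2.minAreaRect((Q[:,:2]*1000).astype(np.float32)); print("jaw",k["p"],rect,len(Q))
E
```

```text
(((556.0955200195312, 140.78269958496094), (62.38867950439453, 110.97637176513672), 81.8045425415039), array([[496.7272, 117.8168],
       [606.5703, 101.9971],
       [615.4638, 163.7486],
       [505.6208, 179.5683]], dtype=float32), np.float64(0.05840404243655295), array([0.5417, 0.1511, 0.0426]), 421)
(((429.8330383300781, 409.1824951171875), (111.47889709472656, 63.23869705200195), 51.37701416015625), array([[370.3376, 385.3715],
       [419.7441, 345.8983],
       [489.3285, 432.9935],
       [439.922 , 472.4666]], dtype=float32), np.float64(0.06017190577901488), array([0.4199, 0.4145, 0.0491]), 711)
905 [ 0.4196 -0.5399  0.09  ] [ 0.68   -0.0706  0.1148]
1251 [ 0.4188 -0.5454  0.055 ] [ 0.7802 -0.0566  0.065 ]
jaw 0.6 ((528.2224731445312, -273.52459716796875), (313.89959716796875, 55.85697937011719), 84.22579956054688) 1551
jaw 0.38 ((551.5530395507812, -265.54522705078125), (358.9505920410156, 227.0633544921875), 89.20720672607422) 3613
```

Request:
send_rows(moves="87 0 -20 -40 0; 87 0 -20 -40 0; 87 0 -20 -40 0; 87 -10 -20 -40 0; 87 -10 -20 -40 0; 87 -10 -20 -20 0; 87 -10 -10 0 0; 87 0 0 0 0; 87 0 0 0 0; 87 0 0 0 0")

```text
time_s: 2.18
position: [0.5866, -0.2028, 0.3437]
tcp_rot: [[1.0, -0.001, -0.001], [0.001, 0.002, 1.0], [-0.001, -1.0, 0.002]]
force: [-0.3, -0.1, -0.1]
opening: 1.001
```

```bash
python3 - <<'E'
from h import *
np.set_printoptions(precision=4,suppress=True)
c=cam("wrist"); save(c,"w1"); print(c["o"],c["R"])
for t in ["bed","jaw","grip","switch_tip","shaker"]:
    for r in mark_of(c,t)[:2]: print(t,round(r["p"],2),np.round(r["pixel"]),at_depth(c,r["pixel"]))
np.savez("w1.npz",z=c["z_map"])
P=cloud(c,c["z_map"]>0)
T=P[(P[:,2]>.094)&(P[:,2]<.11)]
H=np.zeros((400,500),np.uint8)
ij=((T[:,:2]-[.35,-.5])*1000).astype(int); ok=(ij>=0).all(1)&(ij[:,0]<400)&(ij[:,1]<500)
H[399-ij[ok,0],499-ij[ok,1]]=255
cv2.imwrite("pics/top.png",np.hstack([cv2.resize(c["image"][:,:,0],(300,400))*0,H]))
b=np.hstack([cv2.cvtColor(H,cv2.COLOR_GRAY2BGR)]); im=cv2.resize(c["image"],(640,400)); 
out=np.zeros((600,800,3),np.uint8); out[:300,:480]=cv2.resize(im,(480,300)); out[300:600,:375]=cv2.resize(b,(375,300)); cv2.imwrite("pics/w1b.png",out)
E
```

```text
[ 0.5859 -0.1211  0.506 ] [[ 1.     -0.0017  0.    ]
 [ 0.0017  0.9561  0.293 ]
 [-0.0005 -0.293   0.9561]]
bed 0.86 [205. 331.] [ 0.6028 -0.2756  0.0593]
jaw 0.57 [205. 281.] [ 0.534  -0.2617  0.0999]
grip 0.82 [254. 186.] [ 0.4464 -0.2789  0.206 ]
switch_tip 0.81 [ 66. 186.] [ 0.4364 -0.0889  0.1247]
switch_tip 0.29 [250. 186.] [ 0.4445 -0.2776  0.2015]
shaker 0.82 [193. 315.] [ 0.5795 -0.2557  0.0613]
```

View pics/w1b.png

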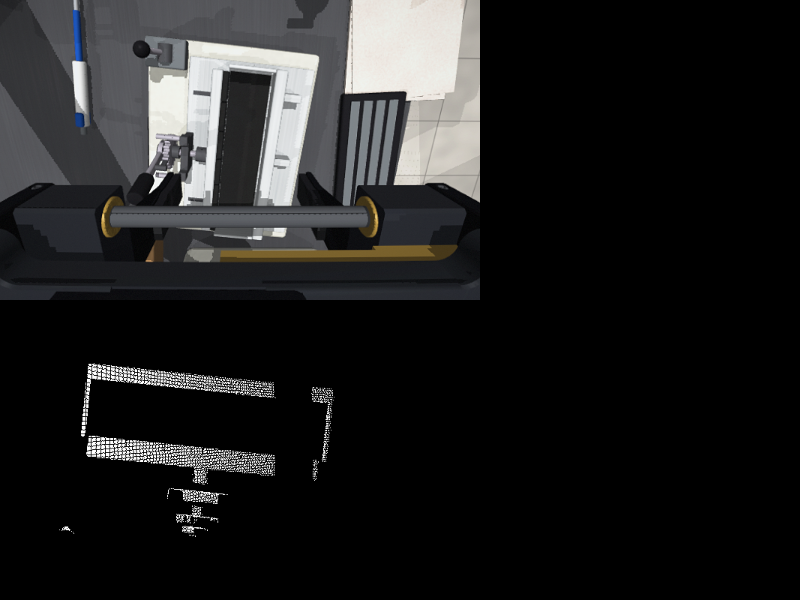

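The wrist view shows the clamp slot at (240,140), the grip at (150,188) leaning and the switch ball at (140,48). The top map shows the jaws rotated by about -6°. I'll fit that.

```bash
python3 - <<'E'
from h import *
np.set_printoptions(precision=4,suppress=True)
c=cam("wrist"); P=cloud(c,c["z_map"]>0)
T=P[(P[:,2]>.094)&(P[:,2]<.11)]
F=T[(T[:,0]>.60)&(T[:,1]>-.35)&(T[:,1]<-.14)]
# robust front edge of the fixed jaw: min x per y bin
def edge(F,f):
    ys=np.arange(-.34,-.15,.006);e=[]
    for y in ys:
        q=F[abs(F[:,1]-y)<.003,0]
        if len(q)>2:e.append((y,f(q)))
    e=np.array(e);k=np.polyfit(e[:,0],e[:,1],1)
    for _ in range(3):
        r=e[:,1]-np.polyval(k,e[:,0]);g=abs(r)<max(.001,2*r.std());e=e[g];k=np.polyfit(e[:,0],e[:,1],1)
    return k,len(e)
kf=edge(F,np.min);print("fixed",kf)
M=T[(T[:,0]<.595)&(T[:,0]>.5)]
km=edge(M,np.max);print("moving",km)
a=(kf[0][0]+km[0][0])/2; yaw=-np.arctan(a)  # x = a*y + b ; bed y-axis dir (a,1)
yaw=np.arctan2(-a,1);print("yaw",np.degrees(yaw))
ux=np.array([np.cos(yaw),np.sin(yaw)]);uy=np.array([-np.sin(yaw),np.cos(yaw)])
fx=ux@[np.polyval(kf[0],-.25),-.25]; mx=ux@[np.polyval(km[0],-.25),-.25]
print("gap",fx-mx)
B=T[(T[:,0]>.48)&(T[:,0]<.7)]; v=B[:,:2]@uy; u=B[:,:2]@ux
mid=(u>mx+.01)&(u<fx-.01); print("endplates v", np.sort(v[mid])[[0,5,len(v[mid])//2,-5,-1]], np.histogram(v[mid],20))
G=P[(P[:,2]>.18)&(P[:,0]<.5)&(P[:,1]<-.24)&(P[:,1]>-.32)]; print("grip cloud",len(G),G.mean(0),G.min(0),G.max(0))
E
```

```text
fixed (array([0.1042, 0.658 ]), 32)
moving (array([0.104 , 0.5812]), 32)
yaw -5.943113683054962
gap 0.0763669888759343
endplates v [-0.3789 -0.3781 -0.0538 -0.0482 -0.048 ] (array([223,   0,   0,   0,   0,   0,   0,   0,   0,   0,   0,   0,   0,
         0,   0,   0,   0,   0,   0, 243]), array([-0.3789, -0.3624, -0.3459, -0.3293, -0.3128, -0.2962, -0.2797,
       -0.2631, -0.2466, -0.23  , -0.2135, -0.1969, -0.1804, -0.1638,
       -0.1473, -0.1307, -0.1142, -0.0977, -0.0811, -0.0646, -0.048 ]))
grip cloud 811 [ 0.4426 -0.2827  0.2011] [ 0.427  -0.3023  0.18  ] [ 0.4532 -0.2707  0.2131]
```

Request:
send_rows(moves="87 -7 4 35 0; 87 -7 4 35 0; 87 -7 4 35 0; 87 -7 4 35 0; 87 -7 4 35 0; 87 -7 4 35 0; 87 -7 4 35 0; 87 -7 4 35 0; 87 -7 4 35 0; 87 -4 4 34 0")

```text
time_s: 3.37
position: [0.5187, 0.1464, 0.3047]
tcp_rot: [[1.0, -0.0, -0.0], [0.0, 0.0, 1.0], [-0.0, -1.0, 0.0]]
force: [0.3, 0.0, -0.2]
opening: 1.0
```

Request:
send_rows(moves="87 0 0 0 -6.8; 87 0 0 0 -6.8; 87 0 0 0 -6.8; 87 0 0 0 -6.8; 87 0 0 0 -6.8; 87 0 0 0 -6.8; 87 0 0 0 -6.8; 87 0 0 0 -6.8; 87 0 0 0 -6.8; 87 0 0 0 -6.8; 87 0 0 0 -6.9; 87 0 0 0 -6.9; 87 0 0 0 0; 87 0 0 0 0; 87 0 0 0 0")

```text
time_s: 4.62
position: [0.5198, 0.1446, 0.3048]
tcp_rot: [[0.145, -0.0, -0.989], [0.989, 0.0, 0.145], [0.0, -1.0, 0.0]]
force: [0.4, 0.4, -1.1]
opening: 0.998
```

```bash
cat >> h.py <<'E'
YB=np.radians(-5.94); UX=np.array([np.cos(YB),np.sin(YB),0]); UY=np.array([-np.sin(YB),np.cos(YB),0]); BED=np.array([.5989,-.2770,.06])
def togo(p):
    q,R=pose(); return np.round(R.T@(np.array(p)-q)*1000,1)
def yaw(): 
    R=pose()[1]; return np.degrees(np.arctan2(R[1,0],R[0,0]))
def look_bottle(c):
    for r in mark_of(c,"bottle1_mid"):
        if r["p"]<.3: continue
        rc=r["pixel"]; p=c["image"][int(rc[0])-3:int(rc[0])+4,int(rc[1])-3:int(rc[1])+4].reshape(-1,3).mean(0)
        print(round(r["p"],2),np.round(rc),p.round(),at_depth(c,rc).round(4))
        f=bottle_fit(c,rc)
        if f: print("   rect",np.round(f[0][0],1),np.round(f[0][1],1),"ztop",round(float(f[2]),4),"box",f[1].round(1).tolist())
E
python3 - <<'E'
from h import *
c=cam("wrist"); save(c,"w2"); print(pose()[0],yaw(),read_state()["joint_positions"].round(1)); look_bottle(c)
E
```

```text
[0.51980479 0.14456085 0.30480085] 81.68876236602604 [  3.7  18.4  88.3  -0.   73.3 -78. ]
0.72 [186. 428.] [205.  71. 152.] [0.5732 0.2833 0.0605]
   rect [587.7 275.3] [ 59.9 109.8] ztop 0.06 box [[536.4000244140625, 311.1000061035156], [585.4000244140625, 212.8000030517578], [639.0, 239.60000610351562], [590.0, 337.79998779296875]]
0.61 [175. 323.] [244. 247. 247.] [0.5386 0.1478 0.0615]
   rect [556.5 140.5] [ 59.9 109.5] ztop 0.0599 box [[498.20001220703125, 118.4000015258789], [606.7000122070312, 103.4000015258789], [614.9000244140625, 162.6999969482422], [506.3999938964844, 177.6999969482422]]
```

View pics/w2.png

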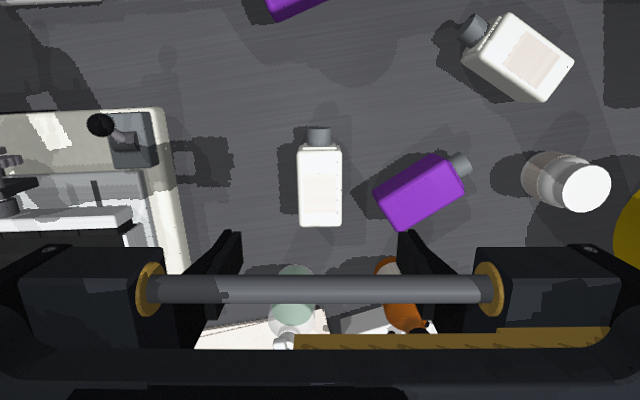

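Wrist view: white bottle A at (185,320), cap up in the picture, purple neighbour at (190,420), and white bottle B at (57,520). I'll descend on A.

Request:
send_rows(moves="87 1 30 -1 0; 87 0 30 0 0; 87 0 30 0 0; 87 0 30 0 0; 87 0 30 0 0; 87 0 30 0 0; 87 0 30 0 0; 87 0 30 0 0; 87 0 25 0 0; 87 0 20 0 0; 87 0 8 0 0; 87 0 0 0 0; 87 0 0 0 0; 50 0 0 0 0; 50 0 0 0 0; 50 0 0 0 0; 50 0 0 0 0; 50 0 0 0 0; 50 0 0 0 0")

```text
time_s: 6.4
position: [0.5211, 0.1453, 0.0125]
tcp_rot: [[0.143, 0.001, -0.99], [0.99, -0.0, 0.143], [0.0, -1.0, -0.001]]
force: [-0.2, -0.9, 4.4]
opening: 0.687
```

Request:
send_rows(moves="50 0 0 0 0; 50 0 0 0 0; 50 0 -10 0 0; 50 0 -15 0 0; 50 0 -20 0 0; 50 0 -25 0 0; 50 0 -25 0 0; 50 0 -25 0 0; 50 0 -25 0 0; 50 0 -20 0 0; 50 0 0 0 0; 50 0 0 0 0; 50 0 0 0 0; 50 0 0 0 0; 50 0 0 0 0; 50 0 0 0 0")

```text
time_s: 7.73
position: [0.5201, 0.1452, 0.1754]
tcp_rot: [[0.143, -0.003, -0.99], [0.99, -0.0, 0.143], [-0.001, -1.0, 0.003]]
force: [1.0, -0.8, -2.1]
opening: 0.688
```

```bash
python3 - <<'E'
from h import *
c=cam("side"); d=cam("scene"); cv2.imwrite("pics/s2.png",np.hstack([cv2.resize(c["image"][80:330,170:420],(400,400)),cv2.resize(d["image"][120:320,240:440],(400,400))])); s=read_state();print(s["force"],s["opening"]*87)
E
```

```text
[-0.34971246 -0.42916257 -2.78316439] 59.55768677012244
```

View pics/s2.png

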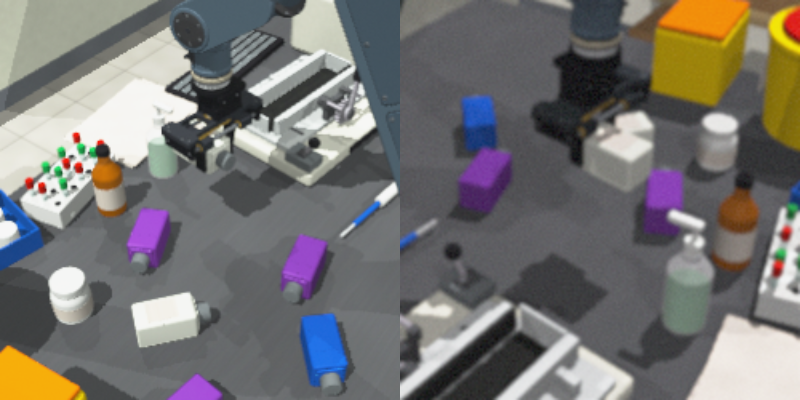

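The picture shows that the bottle is held but still level, because the grip is too firm for it to swing. I'll set it back on the bench, then lift with a finger setpoint just under the bottle's width so it can pivot on its base edge.

Request:
send_rows(moves="50 0 25 0 0; 50 0 25 0 0; 50 0 25 0 0; 50 0 25 0 0; 50 0 25 0 0; 50 0 20 0 0; 50 0 10 0 0; 50 0 5 0 0; 50 0 0 0 0; 59 0 0 0 0; 59 0 0 0 0; 59 0 0 0 0; 59 0 0 0 0")

```text
time_s: 8.92
position: [0.5217, 0.1454, 0.0179]
tcp_rot: [[0.143, 0.002, -0.99], [0.99, 0.0, 0.143], [0.0, -1.0, -0.002]]
force: [0.3, 0.5, -2.9]
opening: 0.688
```

Request:
send_rows(moves="59 0 -6 0 0; 59 0 -6 0 0; 59 0 -6 0 0; 59 0 -6 0 0; 59 0 -6 0 0; 59 0 -6 0 0; 59 0 0 0 0; 59 0 0 0 0")

```text
time_s: 9.58
position: [0.5213, 0.1454, 0.0534]
tcp_rot: [[0.143, 0.001, -0.99], [0.99, 0.0, 0.143], [0.0, -1.0, -0.001]]
force: [0.1, -0.3, -2.6]
opening: 0.686
```

```bash
python3 - <<'E'
from h import *
c=cam("side"); s=read_state();print(s["force"],s["opening"]*87)
m=np.zeros((400,640),bool);m[190:235,265:325]=1
P=cloud(c,m&(c["image"].min(2)>180)); P=P[P[:,2]>.01]
R=P[:,0]; 
for x in np.arange(.46,.63,.02):
    q=P[abs(R-x)<.01]
    if len(q):print(round(x,2),len(q),q[:,2].min().round(3),q[:,2].max().round(3))
E
```

```text
[-0.19561901  0.12008442 -2.4631152 ] 59.85882818236667
0.48 5 0.136 0.143
0.5 23 0.089 0.152
0.52 10 0.095 0.104
0.54 4 0.097 0.1
0.56 12 0.096 0.102
0.58 1 0.103 0.103
```

Request:
send_rows(moves="59 0 15 0 0; 59 0 15 0 0; 59 0 8 0 0; 59 0 4 0 0; 59 0 0 0 0; 59.8 0 0 0 0; 59.8 0 0 0 0; 59.8 0 0 0 0; 59.8 0 -6 0 0; 59.8 0 -6 0 0; 59.8 0 -6 0 0; 59.8 0 -6 0 0; 59.8 0 -6 0 0; 59.8 0 0 0 0; 59.8 0 0 0 0")

```text
time_s: 10.88
position: [0.5213, 0.1455, 0.0417]
tcp_rot: [[0.143, 0.001, -0.99], [0.99, 0.0, 0.143], [0.0, -1.0, -0.001]]
force: [-1.8, -0.0, 1.9]
opening: 0.692
```

Request:
send_rows(moves="60.2 0 0 0 0; 60.2 0 0 0 0; 60.2 0 0 0 0; 60.2 0 0 0 0; 60.2 0 0 0 0")

```text
time_s: 11.3
position: [0.5211, 0.1453, 0.0407]
tcp_rot: [[0.143, 0.0, -0.99], [0.99, 0.0, 0.143], [0.0, -1.0, -0.0]]
force: [1.5, 0.7, -0.1]
opening: 0.691
```

Request:
send_rows(moves="60.7 0 0 0 0; 60.7 0 0 0 0; 60.7 0 0 0 0; 60.7 0 0 0 0; 60.7 0 0 0 0")

```text
time_s: 11.72
position: [0.5209, 0.1453, 0.0408]
tcp_rot: [[0.143, -0.0, -0.99], [0.99, -0.0, 0.143], [-0.0, -1.0, 0.0]]
force: [-0.3, 0.8, 0.2]
opening: 0.698
```

```bash
cat >> h.py <<'E'
def tilt():
    c=cam("side"); s=read_state();print(s["force"].round(1),s["opening"]*87)
    m=np.zeros((400,640),bool);m[170:235,265:335]=1
    P=cloud(c,m&(c["image"].min(2)>170)); P=P[(P[:,2]>.01)]
    for x in np.arange(.46,.63,.02):
        q=P[abs(P[:,0]-x)<.01]
        if len(q):print(round(x,2),len(q),q[:,2].min().round(3),q[:,2].max().round(3))
    return c
E
python3 -c "
from h import *
tilt()"
```

```text
[ 0.5 -0.8  0.6] 61.024051167693216
0.48 33 0.04 0.063
0.5 67 0.011 0.122
0.52 57 0.01 0.063
0.54 7 0.012 0.058
0.56 33 0.011 0.062
0.58 32 0.012 0.06
0.6 7 0.014 0.038
```

Request:
send_rows(moves="64 0 0 0 0; 64 0 15 0 0; 64 0 14 0 0; 64 0 0 0 0; 59.5 0 0 0 0; 59.5 0 0 0 0; 59.5 0 0 0 0; 59.5 0 0 0 0; 59.5 0 -6 0 0; 59.5 0 -6 0 0; 59.5 0 -6 0 0; 59.5 0 -6 0 0; 59.5 0 -6 0 0; 59.5 0 0 0 0; 59.5 0 0 0 0; 59.5 0 0 0 0")

```text
time_s: 13.1
position: [0.5208, 0.1453, 0.0419]
tcp_rot: [[0.143, -0.0, -0.99], [0.99, -0.0, 0.143], [-0.0, -1.0, 0.0]]
force: [-0.0, 0.2, -2.0]
opening: 0.689
```

```bash
python3 -c "
from h import *
tilt()"
```

```text
[-0.1  0.6 -2.9] 59.844909128607526
0.48 44 0.044 0.129
0.5 36 0.081 0.14
0.52 9 0.084 0.143
0.54 5 0.087 0.127
0.56 40 0.016 0.092
0.58 21 0.032 0.091
0.6 6 0.031 0.038
```

Request:
send_rows(moves="59.6 0 0 0 0; 59.6 0 0 0 0; 59.6 0 0 0 0; 59.6 0 0 0 0")

```text
time_s: 13.48
position: [0.5208, 0.1453, 0.0416]
tcp_rot: [[0.143, -0.0, -0.99], [0.99, -0.0, 0.143], [-0.0, -1.0, 0.0]]
force: [0.3, -0.2, -2.8]
opening: 0.691
```

Request:
send_rows(moves="59.7 0 0 0 0; 59.7 0 0 0 0; 59.7 0 0 0 0; 59.7 0 0 0 0")

```text
time_s: 13.82
position: [0.521, 0.1453, 0.0418]
tcp_rot: [[0.143, 0.0, -0.99], [0.99, 0.0, 0.143], [0.0, -1.0, -0.0]]
force: [-0.3, -0.0, -2.5]
opening: 0.688
```

```bash
python3 -c "
from h import *
tilt()"
```

```text
[ 0.2 -0.1 -2.2] 59.863418201851275
0.48 40 0.065 0.125
0.5 35 0.083 0.14
0.52 10 0.083 0.145
0.54 6 0.087 0.125
0.56 43 0.018 0.093
0.58 20 0.031 0.09
0.6 5 0.03 0.039
```

Request:
send_rows(moves="59.75 0 0 0 0; 59.75 0 0 0 0; 59.75 0 0 0 0; 59.75 0 0 0 0")

```text
time_s: 14.2
position: [0.5209, 0.1454, 0.0418]
tcp_rot: [[0.143, 0.0, -0.99], [0.99, 0.0, 0.143], [0.0, -1.0, -0.0]]
force: [1.5, 0.0, -1.7]
opening: 0.69
```

```bash
python3 -c "
from h import *
tilt()"
```

```text
[-0.2 -0.1 -2.8] 59.73337184607563
0.48 40 0.043 0.13
0.5 41 0.076 0.138
0.52 7 0.086 0.144
0.54 6 0.087 0.124
0.56 41 0.018 0.092
0.58 23 0.03 0.089
0.6 4 0.032 0.036
```

Request:
send_rows(moves="59.79 0 0 0 0; 59.79 0 0 0 0; 59.79 0 0 0 0; 59.79 0 0 0 0")

```text
time_s: 14.58
position: [0.5209, 0.1453, 0.0418]
tcp_rot: [[0.143, -0.0, -0.99], [0.99, 0.0, 0.143], [0.0, -1.0, 0.0]]
force: [0.5, -0.2, -2.4]
opening: 0.689
```

```bash
python3 -c "
from h import *
tilt()"
```

```text
[-0.3 -1.1 -2.5] 60.117861632392135
0.48 39 0.041 0.128
0.5 40 0.081 0.138
0.52 9 0.086 0.146
0.54 6 0.086 0.127
0.56 42 0.018 0.092
0.58 22 0.029 0.087
0.6 5 0.033 0.039
```

Request:
send_rows(moves="59.86 0 0 0 0; 59.86 0 0 0 0; 59.86 0 0 0 0; 59.86 0 0 0 0")

```text
time_s: 14.97
position: [0.5209, 0.1453, 0.0418]
tcp_rot: [[0.143, -0.0, -0.99], [0.99, 0.0, 0.143], [-0.0, -1.0, 0.0]]
force: [0.6, -0.5, -2.8]
opening: 0.685
```

```bash
python3 -c "
from h import *
tilt()"
```

```text
[ 0.8  0.1 -2.2] 59.912523478034274
0.48 38 0.045 0.13
0.5 41 0.078 0.14
0.52 9 0.085 0.145
0.54 5 0.089 0.126
0.56 42 0.02 0.094
0.58 22 0.031 0.09
0.6 5 0.03 0.043
```

Request:
send_rows(moves="59.93 0 0 0 0; 59.93 0 0 0 0; 59.93 0 0 0 0; 59.93 0 0 0 0")

```text
time_s: 15.35
position: [0.5213, 0.1453, 0.042]
tcp_rot: [[0.143, 0.001, -0.99], [0.99, 0.0, 0.143], [0.0, -1.0, -0.001]]
force: [0.2, -0.1, -0.7]
opening: 0.685
```

```bash
python3 -c "
from h import *
tilt()"
```

```text
[ 0.4  0.  -0.5] 59.95710442598397
0.48 29 0.043 0.128
0.5 74 0.047 0.127
0.52 5 0.088 0.09
0.54 4 0.074 0.079
0.56 27 0.018 0.046
0.58 26 0.011 0.064
0.6 5 0.033 0.039
```

At 59.93 the bottle pivots: it now slopes, with its base on the bench. I'll lift slowly with this light grip.

Request:
send_rows(moves="59.92 0 -3 0 0; 59.92 0 -3 0 0; 59.92 0 -3 0 0; 59.92 0 -3 0 0; 59.92 0 -3 0 0; 59.92 0 -3 0 0; 59.92 0 0 0 0")

```text
time_s: 15.98
position: [0.5211, 0.1454, 0.0606]
tcp_rot: [[0.143, 0.001, -0.99], [0.99, -0.0, 0.143], [0.0, -1.0, -0.001]]
force: [-0.1, 0.4, 1.8]
opening: 0.691
```

```bash
python3 -c "
from h import *
tilt()"
```

```text
[-0.3 -0.1  2.2] 60.14433547680373
0.46 1 0.169 0.169
0.48 43 0.068 0.17
0.5 48 0.071 0.146
0.52 3 0.108 0.109
0.54 6 0.025 0.036
0.56 34 0.013 0.047
0.58 14 0.024 0.046
```

```bash
python3 - <<'E'
from h import *
c=cam("side"); d=cam("scene"); print(read_state()["force"]); cv2.imwrite("pics/s3.png",np.hstack([cv2.resize(c["image"][150:250,250:350],(400,400)),cv2.resize(d["image"][150:290,280:420],(400,400))]))
E
```

```text
[-1.87926162 -0.16483643  2.55784802]
```

View pics/s3.png

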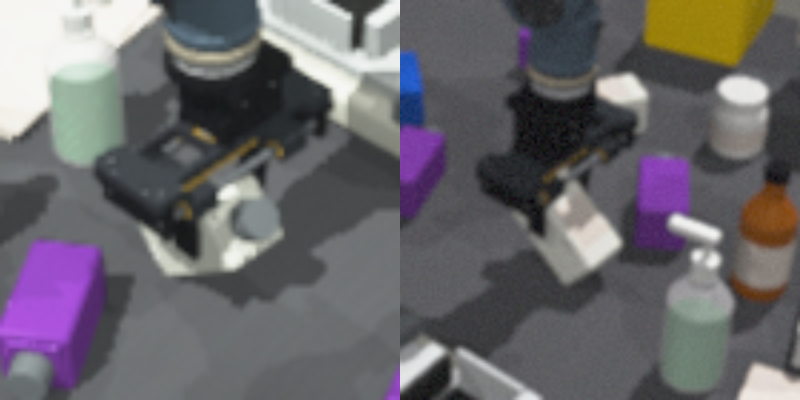

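The bottle is tilted about 45° with its base on the bench. I'll keep lifting.

Request:
send_rows(moves="59.92 0 -3 0 0; 59.92 0 -3 0 0; 59.92 0 -3 0 0; 59.92 0 -3 0 0; 59.92 0 -3 0 0; 59.92 0 -3 0 0; 59.92 0 -3 0 0; 59.92 0 -3 0 0; 59.92 0 0 0 0; 59.92 0 0 0 0; 59.92 0 0 0 0")

```text
time_s: 17.05
position: [0.5209, 0.1453, 0.0838]
tcp_rot: [[0.143, -0.0, -0.99], [0.99, 0.0, 0.143], [0.0, -1.0, 0.0]]
force: [-0.0, 0.4, -1.8]
opening: 0.691
```

```bash
python3 -c "
from h import *
c=tilt()
d=cam('scene');cv2.imwrite('pics/s4.png',np.hstack([cv2.resize(c['image'][150:250,250:350],(400,400)),cv2.resize(d['image'][150:290,280:420],(400,400))]))"
```

```text
[-0.9 -0.7 -2.3] 59.85261999073499
0.48 87 0.09 0.183
0.5 18 0.05 0.168
0.52 33 0.014 0.129
0.54 31 0.018 0.053
0.56 34 0.018 0.055
```

View pics/s4.png

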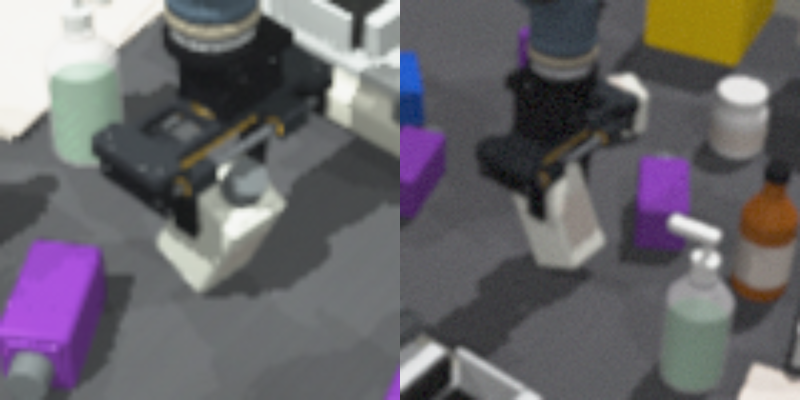

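The bottle hangs about 25° from vertical. I'll lower it until its corner touches, then carry the top away from the robot to square it up.

Request:
send_rows(moves="59.92 0 -0 0 0; 59.92 0 3 0 0; 59.92 0 3 0 0; 59.92 0 2 0 0; 59.92 0 0 -4 0; 59.92 0 0 -4 0; 59.92 0 0 -4 0; 59.92 0 0 -4 0; 59.92 0 1 -4 0; 59.92 0 1 -4 0; 59.92 0 1 -4 0; 59.92 0 1 -4 0; 59.92 0 0 -3 0; 59.92 0 0 -3 0; 59.92 0 0 0 0; 59.92 0 0 0 0")

```text
time_s: 18.48
position: [0.5585, 0.1399, 0.0715]
tcp_rot: [[0.143, -0.0, -0.99], [0.99, -0.0, 0.143], [-0.0, -1.0, 0.0]]
force: [-1.1, 0.7, -1.8]
opening: 0.686
```

```bash
python3 -c "
from h import *
c=tilt()
d=cam('scene');cv2.imwrite('pics/s5.png',np.hstack([cv2.resize(c['image'][150:250,250:350],(400,400)),cv2.resize(d['image'][150:290,280:420],(400,400))]))"
```

```text
[-0.7  1.1 -2.9] 59.905996423580056
0.5 2 0.104 0.108
0.52 105 0.022 0.116
0.54 32 0.012 0.114
0.56 32 0.012 0.048
0.58 30 0.015 0.046
0.6 14 0.019 0.039
```

View pics/s5.png

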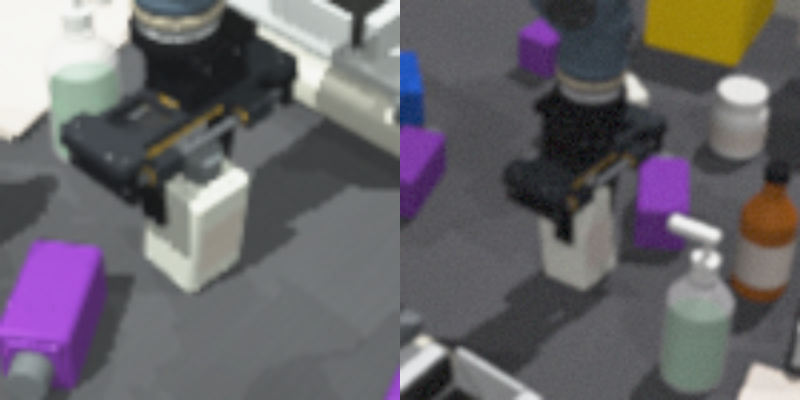

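The bottle is upright now. I'll let it settle flat, then grip it firmly.

Request:
send_rows(moves="59.92 0 2 0 0; 61 0 0 0 0; 62 0 0 0 0; 66 0 0 0 0; 66 0 0 0 0; 66 0 0 0 0; 50 0 0 0 0; 50 0 0 0 0; 50 0 0 0 0; 50 0 0 0 0; 50 0 0 0 0; 50 0 -15 0 0; 50 0 -25 0 0; 50 0 -35 0 0; 50 0 -35 0 0; 50 0 -25 0 0; 50 0 0 0 0; 50 0 0 0 0")

```text
time_s: 20.08
position: [0.5589, 0.1399, 0.2057]
tcp_rot: [[0.143, 0.003, -0.99], [0.99, 0.0, 0.143], [0.0, -1.0, -0.002]]
force: [0.2, -0.3, -4.0]
opening: 0.689
```

```bash
python3 -c "
from h import *
c=tilt()
d=cam('scene');cv2.imwrite('pics/s6.png',np.hstack([cv2.resize(c['image'][110:230,230:350],(400,400)),cv2.resize(d['image'][150:290,280:420],(400,400))]))
q=pose()[0]; 
for v in (-.07,.07):
  t=BED+v*UY-.006*UX; print(v,t,togo([t[0],t[1],.06+.12+.071]),yaw())"
```

```text
[-1.6 -0.8 -3.4] 59.97674956724504
0.54 46 0.14 0.177
0.56 47 0.04 0.179
0.58 49 0.016 0.182
0.6 17 0.015 0.035
0.62 8 0.015 0.028
-0.07 [ 0.58568813 -0.34600324  0.06      ] [-476.7  -48.   -97.7] 81.79593620693359
0.07 [ 0.6001763  -0.20675492  0.06      ] [-336.8  -48.1  -92.2] 81.79593620693359
```

View pics/s6.png

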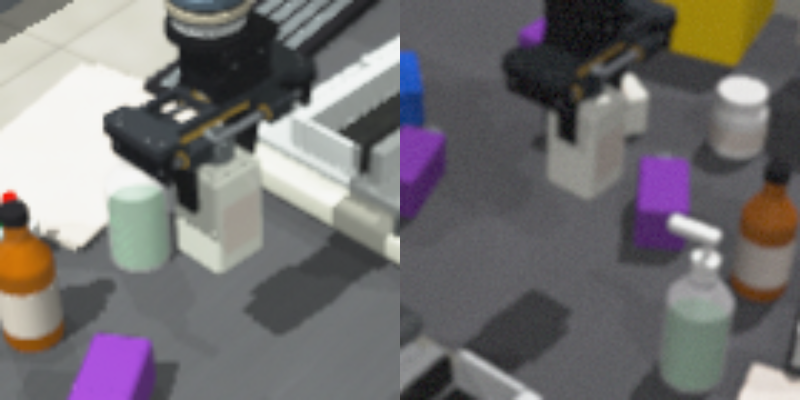

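```bash
cat >> h.py <<'E'
def held():
    p,R=pose(); c=cam("wrist"); Q=(cloud(c,(c["z_map"]>0))-p)@R*1000
    k=(abs(Q[:,0])<25)&(abs(Q[:,2])<60)&(Q[:,1]>-75)&(Q[:,1]<80); Q=Q[k]
    for y in range(-70,80,10):
        q=Q[abs(Q[:,1]-y)<5]
        if len(q)>5: print(y,len(q),"z5/50/95",np.percentile(q[:,2],[5,50,95]).round(1),"x",np.percentile(q[:,0],[5,95]).round(1))
    save(c,"held")
E
python3 -c "
from h import *
held()"
```

```text
-70 158 z5/50/95 [-1.3  4.4 10.6] x [-11.9  14.2]
-60 2576 z5/50/95 [-2.1  4.3 10.3] x [-14.   15.1]
-50 688 z5/50/95 [13.9 17.8 19. ] x [-10.   11.1]
-40 5875 z5/50/95 [-14.5  22.1  30.3] x [-23.3  23.2]
-30 1184 z5/50/95 [30.8 31.9 32.4] x [-22.   22.4]
-20 748 z5/50/95 [31.7 32.1 32.4] x [-22.3  22.4]
-10 652 z5/50/95 [31.8 32.2 32.6] x [-21.9  22.1]
0 512 z5/50/95 [31.9 32.3 32.7] x [-22.2  22.5]
10 429 z5/50/95 [32.  32.3 32.6] x [-22.1  22.2]
20 367 z5/50/95 [32.  32.4 32.6] x [-22.   22.2]
30 316 z5/50/95 [32.  32.3 32.6] x [-22.1  22.3]
40 275 z5/50/95 [31.9 32.3 32.6] x [-22.2  22.4]
50 219 z5/50/95 [31.8 32.2 32.5] x [-21.8  22.4]
60 203 z5/50/95 [31.8 32.1 32.3] x [-22.3  22.3]
```

Request:
send_rows(moves="50 -20 -15 0 0; 50 -30 -15 0 0; 50 -36 -15 -8 0; 50 -36 -3 -10 0; 50 -36 0 -10 0; 50 -36 0 -10 0; 50 -36 0 -10 0; 50 -36 0 -10 0; 50 -36 0 -10 0; 50 -36 0 -10 0; 50 -36 0 -8 0; 50 -36 0 -7 0; 50 -30 0 -5 -1; 50 -15 0 0 -1.3; 50 0 0 0 0; 50 0 0 0 0; 50 0 0 0 0")

```text
time_s: 21.65
position: [0.5901, -0.3229, 0.2507]
tcp_rot: [[0.103, -0.003, -0.995], [0.995, 0.004, 0.103], [0.003, -1.0, 0.004]]
force: [-0.4, 0.6, -3.2]
opening: 0.686
```

```bash
python3 -c "
from h import *
t=BED-.07*UY-.006*UX; print(togo([t[0],t[1],.06+.07]),yaw(),read_state()['joint_positions'].round(0))
held()"
```

```text
[-23.9 120.6   1.6] 84.09303073856489 [ -38.   33.   73.    0.   75. -122.]
-70 166 z5/50/95 [-1.4  4.8 10.4] x [-13.  14.]
-60 2558 z5/50/95 [-2.1  4.1 10.2] x [-14.   15.2]
-50 697 z5/50/95 [14.  17.8 19.1] x [-9.9 11.1]
-40 5849 z5/50/95 [-14.6  22.   30.2] x [-23.3  23.1]
-30 1211 z5/50/95 [30.6 31.9 32.4] x [-22.1  22.4]
-20 743 z5/50/95 [31.7 32.1 32.4] x [-22.2  22.4]
-10 643 z5/50/95 [31.7 32.1 32.5] x [-21.7  22.4]
0 514 z5/50/95 [31.9 32.3 32.6] x [-22.1  22.4]
10 438 z5/50/95 [31.9 32.3 32.6] x [-22.5  22.3]
20 364 z5/50/95 [31.9 32.3 32.6] x [-21.9  22.2]
30 324 z5/50/95 [31.9 32.3 32.5] x [-21.9  22.2]
40 274 z5/50/95 [32.  32.3 32.6] x [-22.3  22.5]
50 219 z5/50/95 [31.8 32.1 32.4] x [-22.1  22.5]
60 203 z5/50/95 [31.8 32.  32.3] x [-22.   22.2]
```

Request:
send_rows(moves="50 -24 0 -1 0; 50 0 15 0 0; 50 0 25 0 0; 50 0 25 0 0; 50 0 20 0 0; 50 0 15 0 0; 50 0 8 0 0; 50 0 5 0 0; 50 0 4 0 0; 50 0 0 0 0; 50 0 0 0 0")

```text
time_s: 22.62
position: [0.59, -0.3485, 0.1368]
tcp_rot: [[0.102, 0.001, -0.995], [0.995, -0.001, 0.102], [-0.001, -1.0, -0.001]]
force: [-0.2, 0.2, -2.4]
opening: 0.684
```

Request:
send_rows(moves="50 0 2 0 0; 50 0 1 0 0; 50 0 0 0 0; 50 0 0 0 0")

```text
time_s: 22.95
position: [0.5895, -0.3486, 0.1331]
tcp_rot: [[0.103, 0.0, -0.995], [0.995, -0.0, 0.103], [-0.0, -1.0, -0.0]]
force: [0.1, -0.1, -2.5]
opening: 0.687
```

Request:
send_rows(moves="50 0 2 0 0; 50 0 2 0 0; 50 0 0 0 0; 50 0 0 0 0")

```text
time_s: 23.28
position: [0.5898, -0.3488, 0.1299]
tcp_rot: [[0.103, 0.001, -0.995], [0.995, -0.001, 0.103], [-0.001, -1.0, -0.001]]
force: [-0.3, 0.4, 4.0]
opening: 0.689
```

Request:
send_rows(moves="62 0 0 0 0; 66 0 0 0 0; 72 0 0 0 0; 87 0 0 0 0; 87 0 0 0 0; 87 0 0 0 0; 87 0 -15 0 0; 87 0 -20 0 0; 87 0 -30 0 0; 87 0 -30 0 0; 87 0 -30 0 0; 87 0 -30 0 0; 87 0 0 0 0; 87 0 0 0 0")

```text
time_s: 24.45
position: [0.5904, -0.3492, 0.2866]
tcp_rot: [[0.103, 0.004, -0.995], [0.995, -0.004, 0.103], [-0.003, -1.0, -0.005]]
force: [-0.9, 1.0, -0.4]
opening: 0.999
```

```bash
cat > chk.py <<'E'
from h import *
import sys
np.set_printoptions(precision=1,suppress=True)
c=cam("wrist"); save(c,sys.argv[1]); P=cloud(c,c["z_map"]>0)-BED; p=pose()[0]
b=np.c_[P@UX,P@UY,P[:,2]]*1000
for nm,lo,hi in [("body top",95,115),("cap top",128,142)]:
    q=b[(b[:,2]>lo)&(b[:,2]<hi)&(abs(b[:,0])<60)&(abs(b[:,1])<150)]
    for s in (-1,1):
        k=q[q[:,1]*s>0]
        if len(k)>20: print(nm,s,len(k),np.percentile(k,1,0),np.percentile(k,99,0),np.median(k,0))
E
python3 chk.py w7
```

```text
body top -1 2661 [ -33.7 -100.8   98.7] [ 24.  -42.1 113. ] [-16.9 -71.7 108.1]
cap top -1 1221 [-20.1 -86.8 129.2] [ 11.2 -55.8 135.5] [ -5.1 -71.7 133.9]
```

Bottle A stands in the clamp at bed (-5, -72), with its top 134 mm above the mat. Bottle B is next.

Request:
send_rows(moves="87 35 0 12 0; 87 35 0 13 0; 87 35 0 13 0; 87 35 0 13 0; 87 35 0 13 0; 87 35 0 13 0; 87 35 0 13 0; 87 35 0 13 0; 87 35 0 13 0; 87 35 0 13 0; 87 35 0 13 0; 87 35 0 13 0; 87 35 0 13 0; 87 35 0 13 0; 87 35 0 13 0; 87 35 0 13 0; 87 35 0 13 0; 87 35 0 13 0; 87 35 0 13 0; 87 35 0 13 0")

```text
time_s: 26.17
position: [0.4018, 0.3755, 0.2818]
tcp_rot: [[0.103, -0.004, -0.995], [0.995, -0.002, 0.103], [-0.003, -1.0, 0.003]]
force: [1.1, 0.1, -0.5]
opening: 1.002
```

Request:
send_rows(moves="87 0 0 0 -7.1; 87 0 0 0 -7.1; 87 0 0 0 -7.1; 87 0 0 0 -7.1; 87 0 0 0 -7.1; 87 0 0 0 -7.1; 87 0 0 0 -7.1; 87 0 0 0 -7.1; 87 0 0 0 0; 87 0 0 0 0; 87 0 0 0 0")

```text
time_s: 27.08
position: [0.4032, 0.3741, 0.2827]
tcp_rot: [[-0.774, -0.002, -0.633], [0.633, -0.001, -0.774], [0.001, -1.0, 0.002]]
force: [-0.4, -0.3, -0.9]
opening: 1.0
```

```bash
python3 - <<'E'
from h import *
c=cam("wrist"); save(c,"w8"); print(pose()[0],yaw(),read_state()["joint_positions"].round(1)); look_bottle(c)
E
```

```text
[0.40337049 0.37424545 0.28304001] 140.77761450565205 [  31.2   20.6   88.5    0.    71.  -109.6]
0.84 [193. 176.] [239.  87. 188.] [0.5663 0.2885 0.0598]
   rect [587.2 275.7] [ 59.5 110.4] ztop 0.0599 box [[536.2000122070312, 312.20001220703125], [584.9000244140625, 213.10000610351562], [638.2999877929688, 239.3000030517578], [589.5999755859375, 338.3999938964844]]
```

View pics/w8.png

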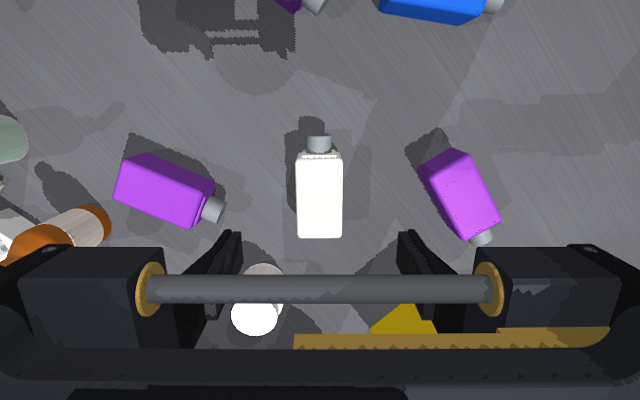

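Bottle B is at (195,319), aligned with the tool, with purple bottles well to both sides. The network missed it, so I'll fit it by colour and height.

```bash
python3 - <<'E'
from h import *
c=cam("wrist"); m=np.zeros((400,640),bool); m[135:245,285:355]=1
P=cloud(c,m); T=P[(P[:,2]>.054)&(P[:,2]<.066)]
r=cv2.minAreaRect((T[:,:2]*1000).astype(np.float32)); b=cv2.boxPoints(r); print(r,len(T),b.round(1))
L=max(((b[i]-b[(i+1)%4]) for i in range(4)),key=np.linalg.norm); L/=np.linalg.norm(L)
if L[0]>0: L=-L
g=np.array(r[0])+36*L; print("cap dir",L,"want yaw",(np.degrees(np.arctan2(L[1],L[0]))-90)%360,"now",yaw(),"togo",togo([g[0]/1000,g[1]/1000,.012]),g)
E
```

```text
((430.3310852050781, 408.9696960449219), (108.14442443847656, 59.80219650268555), 51.212249755859375) 3671 [[373.2 385.6]
 [419.8 348.1]
 [487.5 432.4]
 [440.9 469.8]]
cap dir [-0.6264371 -0.779472 ] want yaw 141.21225 now 140.8437634866831 togo [  0.9 271.6  -7.7] [407.77934837 380.90870476]
```

Request:
send_rows(moves="87 1 30 -8 -0.4; 87 0 30 0 0; 87 0 30 0 0; 87 0 30 0 0; 87 0 30 0 0; 87 0 30 0 0; 87 0 30 0 0; 87 0 25 0 0; 87 0 20 0 0; 87 0 16 0 0; 87 0 0 0 0; 87 0 0 0 0; 62 0 0 0 0; 62 0 0 0 0; 62 0 0 0 0; 62 0 0 0 0; 59.92 0 0 0 0; 59.92 0 0 0 0; 59.92 0 0 0 0; 59.92 0 0 0 0")

```text
time_s: 28.95
position: [0.4084, 0.3813, 0.0131]
tcp_rot: [[-0.78, 0.001, -0.625], [0.625, 0.0, -0.78], [-0.0, -1.0, -0.001]]
force: [0.2, 0.2, 0.6]
opening: 0.695
```

Request:
send_rows(moves="59.92 0 -3 0 0; 59.92 0 -3 0 0; 59.92 0 -3 0 0; 59.92 0 -3 0 0; 59.92 0 -3 0 0; 59.92 0 -3 0 0; 59.92 0 -3 0 0; 59.92 0 -3 0 0; 59.92 0 0 0 0; 59.92 0 0 0 0")

```text
time_s: 29.78
position: [0.4079, 0.3813, 0.0372]
tcp_rot: [[-0.781, -0.0, -0.625], [0.625, -0.0, -0.781], [-0.0, -1.0, 0.0]]
force: [0.3, -0.9, 0.0]
opening: 0.692
```

```bash
cat >> h.py <<'E'
def face():
    """tilt of held bottle: wrist points just in front (tool z>0) of grasp, in tool coords"""
    p,R=pose(); c=cam("wrist"); Q=(cloud(c,(c["z_map"]>0))-p)@R*1000
    k=(abs(Q[:,0])<24)&(abs(Q[:,2])<110)&(Q[:,1]>-75)&(Q[:,1]<p[2]*1000-4); Q=Q[k]
    for y in range(-70,90,10):
        q=Q[abs(Q[:,1]-y)<5]
        if len(q)>5: print(y,len(q),"z",np.percentile(q[:,2],[2,50,98]).round(0))
    s=read_state();print(s["force"].round(1),s["opening"]*87); return c
E
python3 -c "
from h import *
face()"
```

```text
-40 7477 z [-25.  11.  38.]
-30 2957 z [14. 26. 41.]
-20 1081 z [16. 42. 44.]
-10 441 z [17. 23. 45.]
0 111 z [20. 23. 24.]
10 6 z [21. 22. 22.]
[-0.3 -1.1  1.1] 59.98776510738736
```

Request:
send_rows(moves="59.92 0 -3 0 0; 59.92 0 -3 0 0; 59.92 0 -3 0 0; 59.92 0 -3 0 0; 59.92 0 -3 0 0; 59.92 0 -3 0 0; 59.92 0 -3 0 0; 59.92 0 -3 0 0; 59.92 0 -3 0 0; 59.92 0 -3 0 0; 59.92 0 -3 0 0; 59.92 0 -3 0 0; 59.92 0 -3 0 0; 59.92 0 -3 0 0; 59.92 0 -3 0 0; 59.92 0 0 0 0; 59.92 0 0 0 0; 59.92 0 0 0 0")

```text
time_s: 31.33
position: [0.4081, 0.3814, 0.0824]
tcp_rot: [[-0.781, 0.0, -0.625], [0.625, 0.0, -0.781], [-0.0, -1.0, -0.0]]
force: [-0.4, 0.0, 4.4]
opening: 0.69
```

```bash
python3 -c "
from h import *
face()
c=cam('side'); cv2.imwrite('pics/s9.png',cv2.resize(c['image'][190:330,210:350],(500,500)))"
```

```text
-50 2297 z [15. 21. 26.]
-40 3549 z [-16.  29.  38.]
-30 894 z [ 2.  7. 39.]
-20 874 z [10. 22. 29.]
-10 1194 z [25. 31. 33.]
0 27 z [33. 33. 33.]
[-0.4 -0.5  3.5] 59.871228495687895
```

View pics/s9.png

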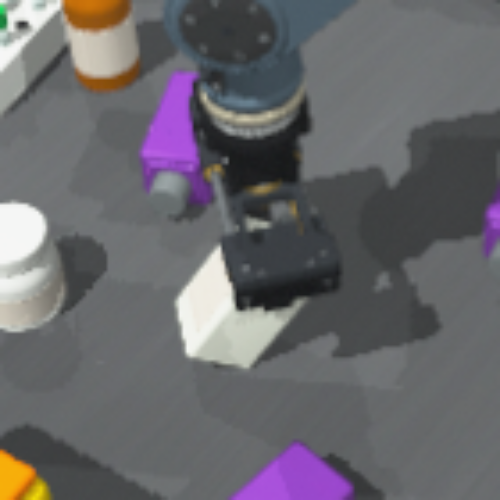

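Request:
send_rows(moves="59.92 0 -3 0 0; 59.92 0 -3 0 0; 59.92 0 -3 0 0; 59.92 0 -3 0 0; 59.92 0 -3 0 0; 59.92 0 -3 0 0; 59.92 0 0 0 0; 59.92 0 0 0 0; 59.92 0 0 0 0")

```text
time_s: 32.18
position: [0.408, 0.3813, 0.0998]
tcp_rot: [[-0.78, -0.0, -0.625], [0.625, 0.0, -0.78], [0.0, -1.0, -0.0]]
force: [-0.9, -0.9, -1.9]
opening: 0.688
```

```bash
python3 -c "
from h import *
c=face(); d=cam('side')
cv2.imwrite('pics/s10.png',np.hstack([cv2.resize(c['image'][80:280,220:420],(400,400)),cv2.resize(d['image'][190:330,210:350],(400,400))]))"
```

```text
-50 2163 z [-13.  -3.  19.]
-40 797 z [ 8. 18. 20.]
-30 3082 z [ 1. 19. 26.]
-20 2723 z [-22.  29.  34.]
-10 645 z [33. 34. 34.]
0 534 z [34. 34. 35.]
10 494 z [34. 35. 35.]
20 380 z [35. 35. 35.]
30 358 z [35. 35. 36.]
40 276 z [35. 36. 36.]
50 250 z [36. 36. 37.]
60 201 z [36. 36. 37.]
70 206 z [36. 37. 37.]
80 35 z [37. 37. 37.]
[ 0.9 -0.3 -1.9] 59.85652711243325
```

View pics/s10.png

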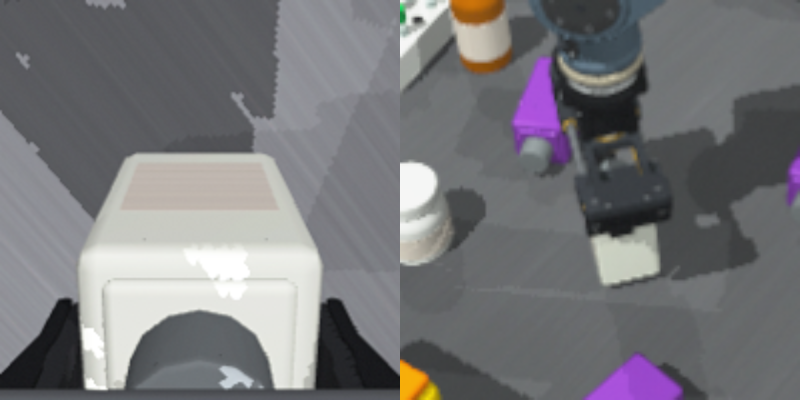

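The bottle hangs almost vertical (2° off), but it has slid 18 mm down in the fingers. I'll set it down, let go, re-centre, and regrip lower.

Request:
send_rows(moves="59.92 0 3 0 0; 59.92 0 3 0 0; 59.92 0 3 0 0; 59.92 0 1 0 0; 59.92 0 0 0 0; 61 0 0 0 0; 64 0 0 0 0; 74 0 0 0 0; 74 0 0 0 0; 74 0 0 0 0; 74 0 0 0 0")

```text
time_s: 33.2
position: [0.4081, 0.3814, 0.09]
tcp_rot: [[-0.78, 0.0, -0.625], [0.625, 0.0, -0.78], [-0.0, -1.0, -0.0]]
force: [1.0, 0.8, 0.1]
opening: 0.842
```

```bash
python3 -c "
from h import *
print(pose()[0]);face()"
```

```text
[0.40813055 0.38142494 0.09002393]
-50 84 z [-5. 15. 22.]
-40 2629 z [-7. 17. 24.]
-30 571 z [12. 23. 25.]
-20 4726 z [-2. 26. 36.]
-10 780 z [36. 37. 38.]
0 460 z [37. 38. 38.]
10 406 z [37. 38. 38.]
20 320 z [37. 38. 38.]
30 278 z [37. 38. 38.]
40 233 z [37. 38. 38.]
50 212 z [37. 38. 38.]
60 188 z [37. 38. 38.]
70 138 z [37. 38. 38.]
80 116 z [37. 38. 38.]
[-0.5  0.2 -0.2] 73.47400530257713
```

Now it stands upright on the bench, with its centre 8 mm off in +z. I'll centre over it, lower, and grip firmly.

Request:
send_rows(moves="74 0 0 8 0; 74 0 6 0 0; 74 0 7 0 0; 74 0 6 0 0; 74 0 0 0 0; 50 0 0 0 0; 50 0 0 0 0; 50 0 0 0 0; 50 0 0 0 0; 50 0 0 0 0; 50 0 -15 0 0; 50 0 -30 0 0; 50 0 -35 0 0; 50 0 -35 0 0; 50 0 -35 0 0; 50 0 -30 0 0; 50 0 0 0 0; 50 0 0 0 0")

```text
time_s: 34.75
position: [0.4036, 0.3755, 0.2526]
tcp_rot: [[-0.78, 0.004, -0.625], [0.625, 0.002, -0.78], [-0.001, -1.0, -0.004]]
force: [-0.7, -1.1, -2.8]
opening: 0.687
```

Request:
send_rows(moves="50 0 0 0 6; 50 0 0 0 7.1; 50 0 0 0 7.1; 50 0 0 0 7.1; 50 0 0 0 7.1; 50 0 0 0 7.1; 50 0 0 0 7.1; 50 0 0 0 7.1; 50 0 0 0 1.5; 50 0 0 0 0; 50 0 0 0 0")

```text
time_s: 35.67
position: [0.4018, 0.3743, 0.2487]
tcp_rot: [[0.102, -0.004, -0.995], [0.995, -0.002, 0.102], [-0.003, -1.0, 0.004]]
force: [0.2, 0.3, -2.1]
opening: 0.692
```

```bash
python3 -c "
from h import *
t=BED+.07*UY-.006*UX; print(pose()[0],togo([t[0],t[1],.06+.07]),yaw())
held()"
```

```text
[0.40181813 0.37429416 0.24873935] [-557.5  119.4 -257. ] 84.15256624296813
-60 2597 z5/50/95 [-2.9  3.1  8.9] x [-14.1  15. ]
-50 538 z5/50/95 [13.1 16.3 17.4] x [-8.7  9.8]
-40 5501 z5/50/95 [-16.1  19.9  27.9] x [-23.2  23.2]
-30 1373 z5/50/95 [28.2 30.  30.7] x [-22.2  22.5]
-20 761 z5/50/95 [30.  30.4 30.7] x [-22.1  22.3]
-10 673 z5/50/95 [30.  30.4 30.8] x [-22.1  22.5]
0 507 z5/50/95 [30.2 30.6 31. ] x [-22.2  21.9]
10 452 z5/50/95 [30.2 30.6 30.9] x [-22.   22.5]
20 390 z5/50/95 [30.2 30.6 30.9] x [-22.   22.1]
30 326 z5/50/95 [30.3 30.6 30.9] x [-22.3  22.3]
40 286 z5/50/95 [30.2 30.6 30.9] x [-22.   22.1]
50 235 z5/50/95 [30.1 30.4 30.8] x [-22.4  22.8]
60 210 z5/50/95 [30.1 30.4 30.6] x [-22.2  22.2]
```

Request:
send_rows(moves="50 -20 0 -9 0; 50 -31 0 -14 0; 50 -31 0 -14 0; 50 -31 0 -14 0; 50 -31 0 -14 0; 50 -31 0 -14 0; 50 -31 0 -14 0; 50 -31 0 -14 0; 50 -31 0 -14 0; 50 -31 0 -14 0; 50 -31 0 -14 0; 50 -31 0 -14 0; 50 -31 0 -14 0; 50 -31 0 -15 0; 50 -31 0 -15 0; 50 -31 0 -15 0; 50 -31 0 -15 0; 50 -30 0 -15 0; 50 0 0 0 0; 50 0 0 0 0")

```text
time_s: 37.38
position: [0.5975, -0.1958, 0.2496]
tcp_rot: [[0.105, -0.001, -0.994], [0.994, 0.001, 0.105], [0.001, -1.0, 0.001]]
force: [-0.5, 0.1, -2.1]
opening: 0.685
```

```bash
python3 -c "
from h import *
t=BED+.07*UY-.006*UX; print(pose()[0],togo([t[0],t[1],.06+.07]),yaw())"
```

```text
[ 0.5974982  -0.19584418  0.24957587] [-10.6 119.6  -4. ] 83.95446072771702
```

Request:
send_rows(moves="50 -11 0 -4 0; 50 0 15 0 0; 50 0 25 0 0; 50 0 25 0 0; 50 0 20 0 0; 50 0 15 0 0; 50 0 8 0 0; 50 0 5 0 0; 50 0 3 0 0; 50 0 2 0 0; 50 0 2 0 0; 50 0 1 0 0; 50 0 0 0 0; 50 0 0 0 0")

```text
time_s: 38.55
position: [0.6011, -0.2055, 0.1309]
tcp_rot: [[0.103, 0.002, -0.995], [0.995, -0.001, 0.103], [-0.001, -1.0, -0.002]]
force: [1.3, 0.1, 1.6]
opening: 0.685
```

Request:
send_rows(moves="50 0 1 0 0; 62 0 0 0 0; 66 0 0 0 0; 72 0 0 0 0; 87 0 0 0 0; 87 0 0 0 0; 87 0 0 0 0; 87 0 -15 0 0; 87 0 -20 0 0; 87 0 -30 0 0; 87 0 -30 0 0; 87 0 -30 0 0; 87 0 -35 0 0; 87 0 0 0 0; 87 0 0 0 0")

```text
time_s: 39.8
position: [0.6017, -0.2059, 0.2917]
tcp_rot: [[0.103, 0.005, -0.995], [0.995, -0.003, 0.103], [-0.002, -1.0, -0.006]]
force: [0.1, 0.3, 0.2]
opening: 0.999
```

```bash
python3 chk.py w11; python3 - <<'E'
from h import *
c=cam("scene")
P=cloud(c,c["z_map"]>0)-BED; b=np.c_[P@UX,P@UY,P[:,2]]*1000
g=b[(abs(b[:,0]+157)<28)&(abs(b[:,1])<90)&(b[:,2]>85)&(b[:,2]<165)]
for z in range(85,165,8):
    q=g[abs(g[:,2]-z)<4]
    if len(q)>3: print(z,len(q),q[:,:2].mean(0).round(1),np.ptp(q[:,1]).round(1))
for r in mark_of(c,"grip")[:1]+mark_of(c,"switch_tip")[:1]:
    p=at_depth(c,r["pixel"])-BED; print(r["p"],p@UX,p@UY,p[2])
E
```

```text
body top -1 2599 [-33.9 -98.5  95.6] [ 23.9 -41.4 113.8] [-17.8 -56.  107.7]
body top 1 2595 [-35.7  43.2  95.8] [ 22.5 101.8 113.1] [-18.6  72.1 108. ]
cap top -1 1193 [-20.2 -86.2 128.8] [ 11.2 -55.2 135.3] [ -5.  -70.  133.7]
cap top 1 1167 [-21.9  56.7 129.2] [  9.2  87.8 135.6] [ -7.   72.1 134. ]
85 9 [-150.8  -15.2] 15.1
93 14 [-151.1  -17.1] 19.0
101 4 [-151.   -21.6] 11.4
109 21 [-145.8  -24.2] 21.2
117 23 [-145.   -23.8] 23.6
125 27 [-145.3  -25.8] 25.4
133 24 [-145.4  -28.3] 23.6
141 27 [-145.5  -31.2] 23.9
149 73 [-151.9  -30.5] 24.2
157 13 [-150.9  -23.3] 9.0
0.85 -0.14201352833981848 -0.03524249541839828 0.14394665168156534
```

Both bottles stand in the clamp: A at (-5,-70) and B at (-7,+72), tops at 134 mm. The ratchet handle leans about +0.25 rad. Next I'll straddle the grip.

```bash
python3 -c "
from h import *
t=BED-.157*UX-.023*UY; print(togo([t[0],t[1],.165]),yaw())"
```

```text
[-95.  122.2 149.6] 84.09878813592593
```

Request:
send_rows(moves="70 -12 0 19 0; 70 -12 0 19 0; 70 -12 0 19 0; 70 -12 0 19 0; 70 -12 0 19 0; 70 -12 0 19 0; 70 -12 0 18 0; 70 -11 0 18 0; 70 0 0 0 0; 70 0 0 0 0; 70 0 20 0 0; 70 0 20 0 0; 70 0 20 0 0; 70 0 0 0 0; 70 0 0 0 0")

```text
time_s: 41.25
position: [0.4416, -0.2833, 0.2276]
tcp_rot: [[0.102, -0.002, -0.995], [0.995, 0.003, 0.102], [0.003, -1.0, 0.002]]
force: [0.0, -0.5, -0.2]
opening: 0.806
```

```bash
python3 -c "
from h import *
t=BED-.157*UX-.023*UY; print(togo([t[0],t[1],.165]),yaw(),read_state()['force'])
c=cam('scene'); w=cam('wrist'); cv2.imwrite('pics/s12.png',np.hstack([cv2.resize(c['image'][200:360,150:310],(400,400)),cv2.resize(w['image'],(400,400))]))"
```

```text
[-0.6 62.6  1.1] 84.15356818331212 [ 0.03350006 -0.46051528 -0.19269905]
```

View pics/s12.png

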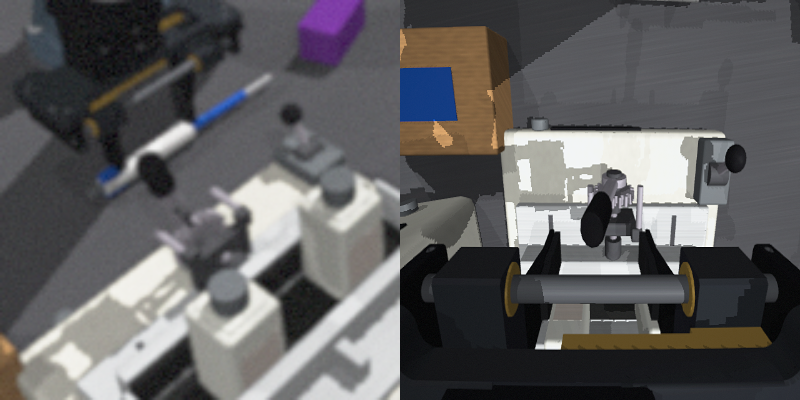

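The grip (right half, about (595,220)) lies between the fingers, and both bottles stand. I'll lower, then swing.

Request:
send_rows(moves="70 -5 20 1 0; 70 0 20 0 0; 70 0 15 0 0; 70 0 7 0 0; 60 0 0 0 0; 60 0 0 0 0; 60 0 0 0 0; 60 0 0 0 0")

```text
time_s: 42.02
position: [0.4407, -0.2899, 0.1681]
tcp_rot: [[0.103, 0.002, -0.995], [0.995, -0.002, 0.103], [-0.002, -1.0, -0.002]]
force: [-0.7, 0.4, 0.7]
opening: 0.698
```

Request:
send_rows(moves="60 -10 0 0 0; 60 -10 0 0 0; 60 -10 0 0 0; 60 -8 0 0 0; 60 0 0 0 0; 60 0 0 0 0")

```text
time_s: 42.52
position: [0.4357, -0.3282, 0.1668]
tcp_rot: [[0.104, -0.0, -0.995], [0.995, -0.001, 0.104], [-0.001, -1.0, 0.0]]
force: [-0.4, 0.8, 0.4]
opening: 0.694
```

```bash
cat >> h.py <<'E'
def where():
    q=pose()[0]-BED; s=read_state(); f=s["force"]; print("tool bed xyz mm",(q@UX*1000).round(1),(q@UY*1000).round(1),(q[2]*1000).round(1),"F along y",(f@UY).round(1),"Fx",(f@UX).round(1),"Fz",f[2].round(1),"t",s["time_s"])
def handle():
    where()
    c=cam("scene"); P=cloud(c,c["z_map"]>0)-BED; b=np.c_[P@UX,P@UY,P[:,2]]*1000
    g=b[(b[:,0]>-165)&(b[:,0]<-130)&(abs(b[:,1])<100)&(b[:,2]>95)&(b[:,2]<125)&True]
    print("handle pts",len(g),g.mean(0).round(1),"phi~",np.arctan2(-g[:,1].mean(),g[:,2].mean()-24).round(2))
def gap():
    c=cam("scene"); P=cloud(c,c["z_map"]>0)-BED; b=np.c_[P@UX,P@UY,P[:,2]]*1000
    m=b[(abs(b[:,2]-41)<4)&(abs(b[:,1])<33)&(b[:,0]<15)&(b[:,0]>-90)]
    e=[m[abs(m[:,1]-y)<2,0].max() for y in range(-32,33,4) if (abs(m[:,1]-y)<2).sum()>3]
    print("moving jaw edge x",np.median(e).round(2),len(e))
E
python3 -c "
from h import *
handle();gap()"
```

```text
tool bed xyz mm -157.0 -67.8 106.8 F along y 0.8 Fx -0.5 Fz 0.4 t 42.5167
handle pts 150 [-146.5  -50.7  112.8] phi~ 0.52
moving jaw edge x -44.44 11
```

Request:
send_rows(moves="60 20 0 0 0; 60 20 0 0 0; 60 20 0 0 0; 60 20 0 0 0; 60 20 0 0 0; 60 20 0 0 0; 60 19 0 0 0; 60 0 0 0 0; 60 0 0 0 0")

```text
time_s: 43.37
position: [0.4514, -0.1894, 0.1678]
tcp_rot: [[0.1, 0.002, -0.995], [0.995, -0.004, 0.1], [-0.003, -1.0, -0.003]]
force: [0.2, -1.1, 2.0]
opening: 0.691
```

```bash
python3 -c "
from h import *
handle();gap()"
```

```text
tool bed xyz mm -155.8 71.8 107.8 F along y -1.0 Fx 0.3 Fz 2.0 t 43.3667
handle pts 122 [-148.1   48.3  113.4] phi~ -0.5
moving jaw edge x -44.57 12
```

Request:
send_rows(moves="60 -20 0 0 0; 60 -20 0 0 0; 60 -20 0 0 0; 60 -20 0 0 0; 60 -20 0 0 0; 60 -20 0 0 0; 60 -20 0 0 0; 60 -2 0 0 0; 60 0 0 0 0; 60 0 0 0 0")

```text
time_s: 44.3
position: [0.4355, -0.3297, 0.1666]
tcp_rot: [[0.103, -0.0, -0.995], [0.995, 0.0, 0.103], [0.0, -1.0, 0.0]]
force: [-0.2, 0.3, 0.9]
opening: 0.69
```

```bash
python3 -c "
from h import *
handle();gap()"
```

```text
tool bed xyz mm -157.1 -69.3 106.6 F along y 0.2 Fx -0.2 Fz 0.9 t 44.3
handle pts 153 [-146.7  -50.9  113. ] phi~ 0.52
moving jaw edge x -42.19 12
```

Request:
send_rows(moves="60 20 0 0 0; 60 20 0 0 0; 60 20 0 0 0; 60 20 0 0 0; 60 20 0 0 0; 60 20 0 0 0; 60 21 0 0 0; 60 0 0 0 0; 60 -20 0 0 0; 60 -20 0 0 0; 60 -20 0 0 0; 60 -20 0 0 0; 60 -20 0 0 0; 60 -20 0 0 0; 60 -21 0 0 0; 60 0 0 0 0; 60 0 0 0 0")

```text
time_s: 45.82
position: [0.4358, -0.3299, 0.1669]
tcp_rot: [[0.103, 0.0, -0.995], [0.995, -0.0, 0.103], [-0.0, -1.0, -0.0]]
force: [0.4, -0.4, -0.8]
opening: 0.691
```

Request:
send_rows(moves="60 20 0 0 0; 60 20 0 0 0; 60 20 0 0 0; 60 20 0 0 0; 60 20 0 0 0; 60 20 0 0 0; 60 21 0 0 0; 60 0 0 0 0; 60 -20 0 0 0; 60 -20 0 0 0; 60 -20 0 0 0; 60 -20 0 0 0; 60 -20 0 0 0; 60 -20 0 0 0; 60 -21 0 0 0; 60 0 0 0 0; 60 0 0 0 0")

```text
time_s: 47.23
position: [0.4359, -0.3294, 0.1669]
tcp_rot: [[0.103, 0.0, -0.995], [0.995, -0.0, 0.103], [-0.0, -1.0, -0.0]]
force: [-0.1, 0.0, 0.7]
opening: 0.688
```

Request:
send_rows(moves="60 20 0 0 0; 60 20 0 0 0; 60 20 0 0 0; 60 20 0 0 0; 60 20 0 0 0; 60 20 0 0 0; 60 21 0 0 0; 60 0 0 0 0; 60 -20 0 0 0; 60 -20 0 0 0; 60 -20 0 0 0; 60 -20 0 0 0; 60 -20 0 0 0; 60 -20 0 0 0; 60 -21 0 0 0; 60 0 0 0 0; 60 0 0 0 0")

```text
time_s: 48.65
position: [0.4359, -0.329, 0.1669]
tcp_rot: [[0.103, 0.0, -0.995], [0.995, -0.0, 0.103], [-0.0, -1.0, -0.0]]
force: [-0.3, 0.2, 0.0]
opening: 0.69
```

```bash
python3 -c "
from h import *
handle();gap()"
```

```text
tool bed xyz mm -156.8 -68.6 106.9 F along y 0.2 Fx -0.3 Fz 0.0 t 48.65
handle pts 155 [-146.6  -50.6  113. ] phi~ 0.52
moving jaw edge x -34.07 12
```

Request:
send_rows(moves="60 20 0 0 0; 60 20 0 0 0; 60 20 0 0 0; 60 20 0 0 0; 60 20 0 0 0; 60 20 0 0 0; 60 21 0 0 0; 60 0 0 0 0; 60 -20 0 0 0; 60 -20 0 0 0; 60 -20 0 0 0; 60 -20 0 0 0; 60 -20 0 0 0; 60 -20 0 0 0; 60 -21 0 0 0; 60 0 0 0 0; 60 0 0 0 0")

```text
time_s: 50.17
position: [0.4358, -0.3294, 0.1669]
tcp_rot: [[0.103, 0.0, -0.995], [0.995, -0.0, 0.103], [-0.0, -1.0, -0.0]]
force: [1.0, 1.2, -0.2]
opening: 0.691
```

```bash
python3 -c "
from h import *
handle();gap()"
```

```text
tool bed xyz mm -156.8 -69.0 106.9 F along y 1.3 Fx 0.9 Fz -0.2 t 50.1667
handle pts 151 [-146.6  -50.4  113.1] phi~ 0.51
moving jaw edge x -31.0 12
```

Request:
send_rows(moves="60 20 0 0 0; 60 20 0 0 0; 60 20 0 0 0; 60 20 0 0 0; 60 20 0 0 0; 60 20 0 0 0; 60 21 0 0 0; 60 0 0 0 0; 60 -20 0 0 0; 60 -20 0 0 0; 60 -20 0 0 0; 60 -20 0 0 0; 60 -20 0 0 0; 60 -20 0 0 0; 60 -21 0 0 0; 60 0 0 0 0; 60 0 0 0 0")

```text
time_s: 51.68
position: [0.4358, -0.3294, 0.1669]
tcp_rot: [[0.103, 0.0, -0.995], [0.995, -0.0, 0.103], [-0.0, -1.0, -0.0]]
force: [-0.0, 0.9, 0.7]
opening: 0.686
```

```bash
python3 -c "
from h import *
handle();gap()"
```

```text
tool bed xyz mm -156.8 -69.0 106.9 F along y 0.9 Fx -0.1 Fz 0.7 t 51.6833
handle pts 149 [-146.6  -50.6  113.2] phi~ 0.52
moving jaw edge x -29.19 12
```

Request:
send_rows(moves="60 20 0 0 0; 60 20 0 0 0; 60 20 0 0 0; 60 20 0 0 0; 60 20 0 0 0; 60 20 0 0 0; 60 21 0 0 0; 60 0 0 0 0; 60 -20 0 0 0; 60 -20 0 0 0; 60 -15 0 0 0; 60 -15 0 0 0; 60 -15 0 0 0; 60 0 0 0 0; 60 0 0 0 0")

```text
time_s: 53.03
position: [0.4415, -0.2745, 0.1667]
tcp_rot: [[0.104, 0.0, -0.995], [0.995, 0.0, 0.104], [0.0, -1.0, -0.0]]
force: [0.5, 1.0, -0.1]
opening: 0.692
```

Request:
send_rows(moves="60 -8 0 0 0; 60 -8 0 0 0; 60 0 0 0 0")

```text
time_s: 53.28
position: [0.4393, -0.2899, 0.1667]
tcp_rot: [[0.103, -0.001, -0.995], [0.995, 0.002, 0.103], [0.002, -1.0, 0.002]]
force: [0.4, 2.2, 2.4]
opening: 0.688
```

Request:
send_rows(moves="60 -8 0 0 0; 60 -8 0 0 0; 60 0 0 0 0")

```text
time_s: 53.53
position: [0.4376, -0.3055, 0.166]
tcp_rot: [[0.103, -0.002, -0.995], [0.995, 0.002, 0.103], [0.002, -1.0, 0.002]]
force: [-0.5, 2.2, -1.2]
opening: 0.689
```

Request:
send_rows(moves="60 -8 0 0 0; 60 -8 0 0 0; 60 -8 0 0 0; 60 0 0 0 0")

```text
time_s: 53.87
position: [0.4352, -0.3299, 0.1663]
tcp_rot: [[0.103, -0.001, -0.995], [0.995, 0.001, 0.103], [0.001, -1.0, 0.002]]
force: [0.0, 2.9, 0.9]
opening: 0.688
```

```bash
python3 -c "
from h import *
handle();gap()"
```

```text
tool bed xyz mm -157.3 -69.5 106.3 F along y 2.9 Fx -0.3 Fz 0.9 t 53.8667
handle pts 145 [-146.5  -50.5  112.8] phi~ 0.52
moving jaw edge x -29.1 12
```

Request:
send_rows(moves="60 20 0 0 0; 60 20 0 0 0; 60 20 0 0 0; 60 20 0 0 0; 60 20 0 0 0; 60 20 0 0 0; 60 21 0 0 0; 60 0 0 0 0; 60 -20 0 0 0; 60 -10 0 0 0; 60 -10 0 0 0; 60 0 0 0 0")

```text
time_s: 54.97
position: [0.4466, -0.2325, 0.167]
tcp_rot: [[0.105, 0.002, -0.994], [0.994, -0.002, 0.105], [-0.002, -1.0, -0.002]]
force: [-0.2, -0.7, 0.4]
opening: 0.692
```

Request:
send_rows(moves="60 -8 0 0 0; 60 -8 0 0 0; 60 0 0 0 0")

```text
time_s: 55.22
position: [0.4446, -0.2474, 0.1668]
tcp_rot: [[0.104, 0.001, -0.995], [0.995, -0.002, 0.104], [-0.001, -1.0, -0.001]]
force: [-0.2, 0.6, -0.5]
opening: 0.691
```

Request:
send_rows(moves="60 -8 0 0 0; 60 -8 0 0 0; 60 0 0 0 0")

```text
time_s: 55.47
position: [0.4425, -0.2623, 0.1667]
tcp_rot: [[0.104, -0.001, -0.995], [0.995, 0.0, 0.104], [0.0, -1.0, 0.001]]
force: [-1.0, 2.4, 0.9]
opening: 0.687
```

Request:
send_rows(moves="60 -8 0 0 0; 60 -8 0 0 0; 60 0 0 0 0")

```text
time_s: 55.72
position: [0.4409, -0.2781, 0.1668]
tcp_rot: [[0.103, -0.001, -0.995], [0.995, 0.0, 0.103], [0.0, -1.0, 0.001]]
force: [0.2, 2.7, 1.8]
opening: 0.692
```

```bash
python3 -c "
from h import *
handle();gap()"
```

```text
tool bed xyz mm -157.1 -17.4 106.8 F along y 2.7 Fx -0.1 Fz 1.8 t 55.7167
handle pts 120 [-148.7  -14.2  114.9] phi~ 0.15
moving jaw edge x -28.59 12
```

Request:
send_rows(moves="60 -6 0 0 0; 60 -6 0 0 0; 60 0 0 0 0")

```text
time_s: 56.07
position: [0.4397, -0.289, 0.1668]
tcp_rot: [[0.103, -0.001, -0.995], [0.995, 0.001, 0.103], [0.001, -1.0, 0.001]]
force: [-0.2, 4.3, 2.1]
opening: 0.691
```

Request:
send_rows(moves="60 -6 0 0 0; 60 -6 0 0 0; 60 0 0 0 0")

```text
time_s: 56.32
position: [0.4384, -0.3009, 0.1665]
tcp_rot: [[0.103, -0.001, -0.995], [0.995, 0.001, 0.103], [0.001, -1.0, 0.001]]
force: [-1.4, 3.7, 1.3]
opening: 0.686
```

Request:
send_rows(moves="60 -6 0 0 0; 60 -6 0 0 0; 60 0 0 0 0")

```text
time_s: 56.57
position: [0.437, -0.31, 0.1655]
tcp_rot: [[0.105, -0.001, -0.994], [0.994, 0.007, 0.105], [0.007, -1.0, 0.002]]
force: [2.7, 8.0, 0.3]
opening: 0.691
```

Request:
send_rows(moves="60 -6 0 0 0; 60 -6 0 0 0; 60 -4 0 0 0; 60 0 0 0 0")

```text
time_s: 56.9
position: [0.4351, -0.3187, 0.1638]
tcp_rot: [[0.107, -0.003, -0.994], [0.994, 0.022, 0.107], [0.022, -1.0, 0.005]]
force: [9.1, 21.5, -2.3]
opening: 0.69
```

```bash
python3 -c "
from h import *
handle();gap()"
```

```text
tool bed xyz mm -158.6 -58.4 103.8 F along y 22.3 Fx 6.8 Fz -2.3 t 56.9
handle pts 170 [-147.9  -51.5  113.7] phi~ 0.52
moving jaw edge x -28.94 12
```

It's blocked at 22 N, well before the handle's own stop. I'll confirm with another back swing and a careful push.

Request:
send_rows(moves="60 10 0 0 0; 60 10 0 0 0; 60 20 0 0 0; 60 20 0 0 0; 60 20 0 0 0; 60 20 0 0 0; 60 20 0 0 0; 60 20 0 0 0; 60 0 0 0 0; 60 -10 0 0 0; 60 -10 0 0 0; 60 -5 0 0 0; 60 0 0 0 0")

```text
time_s: 58.08
position: [0.4477, -0.2172, 0.1667]
tcp_rot: [[0.106, 0.001, -0.994], [0.994, -0.001, 0.106], [-0.001, -1.0, -0.001]]
force: [-0.7, 0.1, 0.0]
opening: 0.69
```

Request:
send_rows(moves="60 -5 0 0 0; 60 -5 0 0 0; 60 0 0 0 0")

```text
time_s: 58.33
position: [0.4464, -0.226, 0.1667]
tcp_rot: [[0.104, -0.0, -0.995], [0.995, -0.001, 0.104], [-0.001, -1.0, 0.0]]
force: [-0.5, -0.4, -0.9]
opening: 0.688
```

Request:
send_rows(moves="60 -5 0 0 0; 60 -5 0 0 0; 60 0 0 0 0")

```text
time_s: 58.58
position: [0.4457, -0.2357, 0.1669]
tcp_rot: [[0.103, 0.0, -0.995], [0.995, -0.001, 0.103], [-0.001, -1.0, -0.0]]
force: [0.9, 0.1, -0.3]
opening: 0.697
```

Request:
send_rows(moves="60 -5 0 0 0; 60 -5 0 0 0; 60 0 0 0 0")

```text
time_s: 58.83
position: [0.4448, -0.2457, 0.1669]
tcp_rot: [[0.103, 0.001, -0.995], [0.995, -0.001, 0.103], [-0.001, -1.0, -0.001]]
force: [-0.4, 0.3, -0.7]
opening: 0.693
```

```bash
python3 -c "
from h import *
handle();gap()"
```

```text
tool bed xyz mm -156.5 15.1 106.9 F along y 0.3 Fx -0.4 Fz -0.7 t 58.8333
handle pts 141 [-149.5   13.9  115. ] phi~ -0.15
moving jaw edge x -29.52 12
```

Request:
send_rows(moves="60 -5 0 0 0; 60 -5 0 0 0; 60 0 0 0 0")

```text
time_s: 59.18
position: [0.4437, -0.2556, 0.1669]
tcp_rot: [[0.103, 0.0, -0.995], [0.995, -0.001, 0.103], [-0.001, -1.0, -0.001]]
force: [-1.1, -0.6, 0.3]
opening: 0.691
```

Request:
send_rows(moves="60 -5 0 0 0; 60 -5 0 0 0; 60 0 0 0 0")

```text
time_s: 59.43
position: [0.4427, -0.2657, 0.1669]
tcp_rot: [[0.103, 0.0, -0.995], [0.995, -0.001, 0.103], [-0.001, -1.0, -0.001]]
force: [0.4, -0.3, -0.1]
opening: 0.69
```

Request:
send_rows(moves="60 -5 0 0 0; 60 -3 0 0 0; 60 0 0 0 0")

```text
time_s: 59.68
position: [0.4415, -0.2725, 0.1668]
tcp_rot: [[0.103, -0.0, -0.995], [0.995, 0.001, 0.103], [0.001, -1.0, 0.0]]
force: [0.3, 2.3, 0.8]
opening: 0.687
```

Request:
send_rows(moves="60 -5 0 0 0; 60 -3 0 0 0; 60 0 0 0 0")

```text
time_s: 59.93
position: [0.4406, -0.2787, 0.1669]
tcp_rot: [[0.104, -0.0, -0.995], [0.995, 0.004, 0.104], [0.004, -1.0, 0.001]]
force: [0.9, 6.9, 3.1]
opening: 0.691
```

```bash
python3 -c "
from h import *
handle();gap()"
```

```text
tool bed xyz mm -157.3 -18.0 106.9 F along y 7.0 Fx 0.2 Fz 3.1 t 59.9333
handle pts 122 [-148.9  -16.7  115.2] phi~ 0.18
moving jaw edge x -29.36 12
```

Request:
send_rows(moves="60 -4 0 0 0; 60 -4 0 0 0; 60 0 0 0 0; 60 0 0 0 0")

```text
time_s: 60.37
position: [0.44, -0.2833, 0.167]
tcp_rot: [[0.105, -0.0, -0.994], [0.994, 0.01, 0.105], [0.01, -1.0, 0.001]]
force: [3.5, 12.5, 8.7]
opening: 0.693
```

```bash
python3 -c "
from h import *
handle()"
```

```text
tool bed xyz mm -157.4 -22.8 107.0 F along y 12.8 Fx 2.2 Fz 8.7 t 60.3667
handle pts 121 [-148.7  -19.9  115. ] phi~ 0.21
```

The spindle is at its stop: the wheel blocks again one tooth back, at 13 N. Now I'll back off and go to the switch.

Request:
send_rows(moves="60 6 0 0 0; 60 4 0 0 0; 70 0 0 0 0; 70 0 -15 0 0; 70 0 -25 0 0; 70 0 -30 0 0; 40 0 -20 0 0; 0 20 0 8 0; 0 25 0 10 0; 0 25 0 10 0; 0 25 0 10 0; 0 25 0 10 0; 0 25 0 10 0; 0 25 0 10 0; 0 15 0 0 0; 0 0 0 0 0; 0 0 0 0 0")

```text
time_s: 61.83
position: [0.3931, -0.088, 0.2572]
tcp_rot: [[0.101, 0.002, -0.995], [0.995, -0.002, 0.101], [-0.002, -1.0, -0.002]]
force: [0.3, -0.2, -0.1]
opening: 0.061
```

```bash
python3 -c "
from h import *
where(); t=BED-.225*UX+.171*UY; print(togo([t[0],t[1],.103]),yaw(),read_state()['opening'])
c=cam('side'); 
for r in mark_of(c,'switch_tip')[:2]:
    p=at_z(c,r['pixel'],.111)-BED; print(r['p'],p@UX,p@UY)
w=cam('wrist')
for r in mark_of(w,'switch_tip')[:2]:
    p=at_z(w,r['pixel'],.111)-BED; print(r['p'],p@UX,p@UY)
"
```

```text
tool bed xyz mm -224.2 166.7 197.2 F along y -0.2 Fx 0.3 Fz -0.1 t 61.8333
[  4.7 154.2   1. ] 84.21002400911608 0.061146611534223586
0.73 0.025353085659515013 0.04404502330047281
0.51 -0.18952606238909478 0.18213395214324313
0.72 -0.18397939337429692 0.1732493389079438
```

Ball confirmed at (-184, 173). I'll lower in front of it.

Request:
send_rows(moves="0 6 20 3 0; 0 0 25 0 0; 0 0 30 0 0; 0 0 30 0 0; 0 0 25 0 0; 0 0 15 0 0; 0 0 9 0 0; 0 0 0 0 0; 0 0 0 0 0")

```text
time_s: 62.78
position: [0.3902, -0.0817, 0.1024]
tcp_rot: [[0.104, -0.001, -0.995], [0.995, 0.0, 0.104], [0.0, -1.0, 0.001]]
force: [1.0, -0.3, -0.2]
opening: 0.004
```

Request:
send_rows(moves="0 0 0 -8 0; 0 0 0 -8 0; 0 0 0 -8 0; 0 0 0 -8 0; 0 0 0 -8 0; 0 0 0 -8 0; 0 0 0 -6 0; 0 0 0 0 0")

```text
time_s: 63.45
position: [0.4464, -0.0872, 0.103]
tcp_rot: [[0.103, 0.004, -0.995], [0.995, -0.001, 0.103], [-0.001, -1.0, -0.004]]
force: [-0.1, 0.4, -0.1]
opening: 0.005
```

Request:
send_rows(moves="0 0 0 -6 0; 0 0 0 -4 0; 0 0 0 0 0")

```text
time_s: 63.7
position: [0.4547, -0.0877, 0.1027]
tcp_rot: [[0.103, 0.001, -0.995], [0.995, -0.0, 0.103], [-0.0, -1.0, -0.001]]
force: [-0.0, -0.1, -0.9]
opening: 0.006
```

```bash
python3 -c "
from h import *
where()"
```

```text
tool bed xyz mm -163.1 173.3 42.7 F along y -0.1 Fx -0.0 Fz -0.9 t 63.7
```

Request:
send_rows(moves="0 0 0 -4 0; 0 0 0 -2 0; 0 0 0 0 0; 0 0 0 0 0")

```text
time_s: 64.03
position: [0.459, -0.088, 0.1026]
tcp_rot: [[0.103, -0.001, -0.995], [0.995, 0.0, 0.103], [0.0, -1.0, 0.002]]
force: [-3.2, -1.0, -0.3]
opening: -0.0
```

```bash
python3 -c "
from h import *
where()
c=cam('scene'); cv2.imwrite('pics/s13.png',np.hstack([cv2.resize(c['image'][200:360,180:340],(400,400))]))
P=cloud(c,c['z_map']>0)-BED; b=np.c_[P@UX,P@UY,P[:,2]]*1000
q=b[(abs(b[:,1]-172)<16)&(b[:,0]>-205)&(b[:,0]<-110)&(b[:,2]>20)&(b[:,2]<72)]
for z in range(20,72,6):
    k=q[abs(q[:,2]-z)<3]
    if len(k): print(z,len(k),k[:,0].min().round(0),k[:,0].max().round(0))
"
```

```text
tool bed xyz mm -158.7 173.5 42.6 F along y -1.3 Fx -3.1 Fz -0.3 t 64.0333
20 18 -164.0 -147.0
26 6 -157.0 -146.0
32 4 -148.0 -141.0
44 7 -166.0 -128.0
50 20 -167.0 -121.0
56 30 -168.0 -121.0
62 45 -167.0 -124.0
68 22 -166.0 -129.0
```

View pics/s13.png

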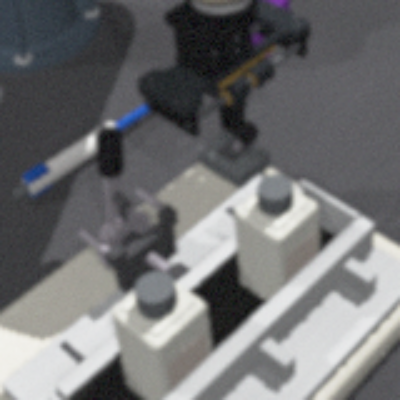

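The ball has moved over to about -136, the "on" end, with 3 N felt there. I'll nudge it once more, then retract and check.

Request:
send_rows(moves="0 0 0 -1.5 0; 0 0 0 0 0; 0 0 0 0 0; 0 0 0 8 0; 0 0 0 15 0; 0 0 0 20 0; 0 0 -20 10 0; 0 0 -30 0 0; 0 0 -30 0 0; 0 0 -30 0 0; 0 0 -30 0 0; 0 0 -20 0 0; 0 0 0 0 0; 0 0 0 0 0")

```text
time_s: 65.25
position: [0.4098, -0.0833, 0.2641]
tcp_rot: [[0.103, 0.006, -0.995], [0.995, -0.002, 0.103], [-0.002, -1.0, -0.006]]
force: [-0.2, 0.0, 1.1]
opening: 0.003
```

```bash
python3 -c "
from h import *
where()
w=cam('wrist'); P=cloud(w,w['z_map']>0)-BED; b=np.c_[P@UX,P@UY,P[:,2]]*1000
q=b[(abs(b[:,1]-172)<18)&(b[:,0]>-215)&(b[:,0]<-100)&(b[:,2]>45)&(b[:,2]<72)]
print('ball',len(q),np.percentile(q,[1,99],0).round(1).tolist())
c=cam('scene'); P=cloud(c,c['z_map']>0)-BED; b=np.c_[P@UX,P@UY,P[:,2]]*1000
for s in (-1,1):
    k=b[(b[:,2]>126)&(b[:,2]<142)&(abs(b[:,0])<60)&(b[:,1]*s>0)&(abs(b[:,1])<150)]
    print('cap',s,len(k),k.mean(0).round(1),k.max(0).round(1))
gap()
d=cam('side'); cv2.imwrite('pics/fin.png',np.hstack([cv2.resize(c['image'],(400,250)),cv2.resize(d['image'],(400,250))]))
"
```

```text
tool bed xyz mm -208.2 173.1 204.1 F along y -0.0 Fx -0.2 Fz 1.1 t 65.25Traceback (most recent call last):
  File "<string>", line 6, in <module>
    print('ball',len(q),np.percentile(q,[1,99],0).round(1).tolist())
                        ~~~~~~~~~~~~~^^^^^^^^^^^^
    return _quantile_unchecked(
        a, q, axis, out, overwrite_input, method, keepdims, weights)
    return _ureduce(a,
                    func=_quantile_ureduce_func,
    ...<5 lines>...
                    overwrite_input=overwrite_input,
                    method=method)
    r = func(a, **kwargs)
    result = _quantile(arr,
                       quantiles=q,
    ...<2 lines>...
                       out=out,
                       weights=wgt)
    slices_having_nans = np.isnan(arr[-1, ...])
                                  ~~~^^^^^^^^^
IndexError: index -1 is out of bounds for axis 0 with size 0
```

```bash
python3 -c "
from h import *
c=cam('scene'); P=cloud(c,c['z_map']>0)-BED; b=np.c_[P@UX,P@UY,P[:,2]]*1000
q=b[(abs(b[:,1]-172)<18)&(b[:,0]>-215)&(b[:,0]<-100)&(b[:,2]>40)&(b[:,2]<72)]
if len(q): print('ball',len(q),np.percentile(q,[1,99],0).round(1).tolist())
for s in (-1,1):
    k=b[(b[:,2]>126)&(b[:,2]<142)&(abs(b[:,0])<60)&(b[:,1]*s>0)&(abs(b[:,1])<150)]
    print('cap',s,len(k),k.mean(0).round(1),k.max(0).round(1))
gap()
d=cam('side')
for t in ['amber','jar','sanitiser']:
    for r in mark_of(d,t)[:1]: print(t,np.round(r['pixel']))
cv2.imwrite('pics/fin.png',np.hstack([cv2.resize(c['image'][150:370,150:450],(400,293)),cv2.resize(d['image'][60:350,150:450],(400,293))]))
"
```

```text
ball 72 [[-144.5, 158.8, 46.7], [-121.6, 181.1, 66.0]]
cap -1 194 [  4.1 -73.2 133.8] [ 18.7 -56.1 137.6]
cap 1 154 [  3.7  72.7 134.2] [ 18.2  90.6 137.6]
moving jaw edge x -28.95 11
amber [207. 241.]
jar [272. 217.]
sanitiser [183. 273.]
```

View pics/fin.png

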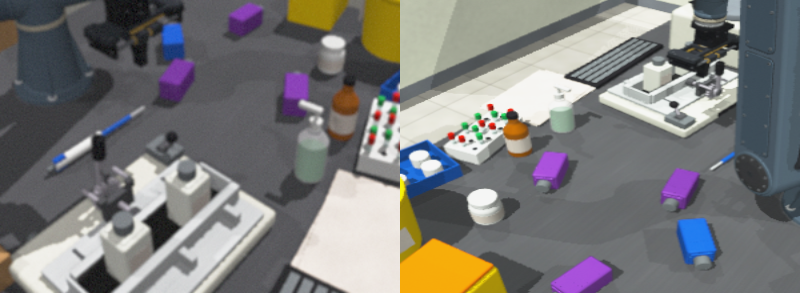

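The final pictures show both bottles upright in the clamp, the toggle over, and the other things where they were. I see no third white bottle in either view.

```bash
python3 -c "
from rig import *
print(hand_in())"
```

```text
the job is handed in; nothing more can be done
None
```

I stood both fallen bottles upright in the shaker's clamp, tightened the clamp to the spindle's end stop, switched the shaker on, and handed the job in at about 65 s. Only two off-white bottles were present; the purple and blue look-alikes were not touched.

- **Bottles:** Each one was gripped lightly near its top so it pivoted upright as it was lifted. It was then gripped firmly and set on the mat. In the last check both stood at y about -73 and +73 mm along the jaws, with tops 134 mm above the mat. Their axes were within about 4 mm of the fixed-jaw line by a camera with a small offset.
- **Clamp:** About nine handle swings brought the spindle to a stop: it blocked at 22 N, where about 4 N had turned it before. After another back swing it blocked again at 13 N, one tooth earlier. The jaw edge reading stayed at about -29 mm over the last swings, because the pads rest on the bottles. The evidence for the end stop is therefore the blocking force, not a measured spindle angle.
- **Switch:** The toggle's ball ended near x = -135 mm, where about -136 mm is expected for "on".
- **Other objects:** The amber bottle, jar and sanitiser were found within a couple of pixels of their starting places in the side view.

**Checks that failed or disagreed:**
- The last wrist-camera check of the toggle found no points, so I used the scene camera for it.
- The network once missed bottle B, so I located it from its height in the depth image.

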